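# Meter three clamp bars from a storage bin

### The job

Slide the blue bin out from under the low shelf until it stands centred on the green mat and let go of it; then take it by its black handle, carry it over the orange tray and tilt it only until the first aluminium bar slides, holding about that angle until the three front bars lie in the tray and the three rear bars are still in the bin. Level the bin again, set it back upright and centred on the green mat and let go, leaving the other things on the bench where they stand.

Things in the scene. Friction and masses are not known exactly. Their poses are not given: they have to be found in the camera images.
- shelf: Low wooden shelf, fixed: a board 240 mm wide (its y) and 200 mm deep (its x), underside 115 mm and top 131 mm above the table, with stock on top up to 70 mm higher; open in front (its -x), side panels only from 70 mm behind the front edge. Origin on the table under the middle of the front edge; the bin slides out along its -x.
- shelf_edge (a point): Middle of the underside of the shelf's front edge, 115 mm above the table.
- mat: Flat green mat marking the standing place, 170 x 100 mm (its x, y), 1 mm thin and not felt by things on it, in front of the shelf opening. Origin at its middle, x axis along the shelf's x axis.
- bin: Blue bin, about 0.5 kg full, 140 mm long (x), 63 wide (y); walls 40 high, 4 thick, none at the open mouth (-x end). Origin: middle of the underside. Starts with the mouth half out in front of the shelf, the handle hidden under it. Inside, the floor is level (20 mm up) from x = 66 to 2 mm, then slopes 11 degrees down to the lip. Side walls can be pinched across y near the mouth.
- bin_handle (a point): Middle of the bin's black handle bar, which runs along the bin's y above the bin: 12 mm thick (x), 14 mm high, 63 mm long between two side posts; bin x = +22 mm, 85 mm above the underside. Free below it down to the rear bars' tops, 32 mm above the underside.
- bin_lip (a point): Middle of the edge over which bars leave: bin x = -70 mm, 6 mm above the underside. With the mouth tilted down, the front bars start to slide at a bin tilt between 14 and 28 degrees (varies from run to run, and by some degrees from bar to bar); rear bars need at least 8 degrees more than the last front bar. Jolts make bars slide early.
- tray: Orange open tray, loose, 0.6 kg, 150 x 140 mm (x, y), walls 30 mm high and 5 mm thick. Origin: middle of its underside. Stands left or right of the mat.
- maquette: Bystander: grey-green clay head on a 130 mm square wooden board, 150 mm high, 0.9 kg; origin middle of its underside. Stands on the other side of the mat from the tray.
- jar: Bystander: amber jar, 58 mm diameter, 85 mm high; origin middle of its underside.
- cup: Bystander: blue cup, 58 mm diameter, 80 mm high; origin middle of its underside.
- bottle: Bystander: white bottle with red cap, 64 mm diameter, 190 mm high; origin middle of its underside.
- brush: Bystander: brush lying flat, about 200 mm long along its x.
- front_bar0: Aluminium bar 60 x 15 x 12 mm (x, y, z), 0.03 kg, origin middle of its underside; front row of the bin, on the sloping floor, lane at bin y = -19 mm, starts with its middle at bin x = -33 mm.
- rear_bar0: Like the front bars; rear row, on the level floor, lane at bin y = -19 mm, starts with its middle at bin x = +35 mm.
- front_bar1: Aluminium bar 60 x 15 x 12 mm (x, y, z), 0.03 kg, origin middle of its underside; front row of the bin, on the sloping floor, lane at bin y = 0 mm, starts with its middle at bin x = -33 mm.
- rear_bar1: Like the front bars; rear row, on the level floor, lane at bin y = 0 mm, starts with its middle at bin x = +35 mm.
- front_bar2: Aluminium bar 60 x 15 x 12 mm (x, y, z), 0.03 kg, origin middle of its underside; front row of the bin, on the sloping floor, lane at bin y = 19 mm, starts with its middle at bin x = -33 mm.
- rear_bar2: Like the front bars; rear row, on the level floor, lane at bin y = 19 mm, starts with its middle at bin x = +35 mm.
Things that resemble listed ones, but are neither listed nor needed, are in the scene too. Several things look just like the bin: the one meant starts nearest to the robot's base.

How it is judged:
On the way, in this order (a step that is already met when the one before it is completed fails the run):
1. the bin stands on the green mat, clear of the shelf, and is let go (horizontal distance between bin and mat below 0.03 m and height (world z) of bin below 0.005 m and angle between bin's own z axis and vertical below 0.06 rad and contact force between the fingers and bin below 0.2 N and linear speed of bin below 0.02 m/s), for 0.2 s.
2. the bin is lifted and tilted, and the first bar has slid at least 8 mm (height (world z) of bin above 0.03 m and angle between bin's own z axis and vertical above 0.12 rad and x of any of front_bar0, front_bar1, front_bar2 in the frame of bin below -0.0415 m), for 0.02 s.
3. with the bin still raised and tilted, the three front bars lie in the tray and the three rear bars are in the bin (height (world z) of bin above 0.03 m and angle between bin's own z axis and vertical above 0.12 rad and x of front_bar0 in the frame of tray between -0.07 and 0.07 m and y of front_bar0 in the frame of tray between -0.065 and 0.065 m and z of front_bar0 in the frame of tray between -0.005 and 0.04 m and x of front_bar1 in the frame of tray between -0.07 and 0.07 m and y of front_bar1 in the frame of tray between -0.065 and 0.065 m and z of front_bar1 in the frame of tray between -0.005 and 0.04 m and x of front_bar2 in the frame of tray between -0.07 and 0.07 m and y of front_bar2 in the frame of tray between -0.065 and 0.065 m and z of front_bar2 in the frame of tray between -0.005 and 0.04 m and x of rear_bar0 in the frame of bin between -0.068 and 0.068 m and y of rear_bar0 in the frame of bin between -0.03 and 0.03 m and z of rear_bar0 in the frame of bin between 0 and 0.04 m and x of rear_bar1 in the frame of bin between -0.068 and 0.068 m and y of rear_bar1 in the frame of bin between -0.03 and 0.03 m and z of rear_bar1 in the frame of bin between 0 and 0.04 m and x of rear_bar2 in the frame of bin between -0.068 and 0.068 m and y of rear_bar2 in the frame of bin between -0.03 and 0.03 m and z of rear_bar2 in the frame of bin between 0 and 0.04 m), for 0.2 s.
At the end, for the whole second after the job is handed in: The bin stands on the table upright (within 3.4 degrees), its middle within 30 mm of the mat's middle, untouched and still; all three front bars lie at rest inside the tray and all three rear bars at rest inside the bin (all of step 1 and x of front_bar0 in the frame of tray between -0.07 and 0.07 m and y of front_bar0 in the frame of tray between -0.065 and 0.065 m and z of front_bar0 in the frame of tray between -0.005 and 0.04 m and x of front_bar1 in the frame of tray between -0.07 and 0.07 m and y of front_bar1 in the frame of tray between -0.065 and 0.065 m and z of front_bar1 in the frame of tray between -0.005 and 0.04 m and x of front_bar2 in the frame of tray between -0.07 and 0.07 m and y of front_bar2 in the frame of tray between -0.065 and 0.065 m and z of front_bar2 in the frame of tray between -0.005 and 0.04 m and x of rear_bar0 in the frame of bin between -0.068 and 0.068 m and y of rear_bar0 in the frame of bin between -0.03 and 0.03 m and z of rear_bar0 in the frame of bin between 0 and 0.04 m and x of rear_bar1 in the frame of bin between -0.068 and 0.068 m and y of rear_bar1 in the frame of bin between -0.03 and 0.03 m and z of rear_bar1 in the frame of bin between 0 and 0.04 m and x of rear_bar2 in the frame of bin between -0.068 and 0.068 m and y of rear_bar2 in the frame of bin between -0.03 and 0.03 m and z of rear_bar2 in the frame of bin between 0 and 0.04 m and linear speed of each of front_bar0, front_bar1, front_bar2, rear_bar0, rear_bar1, rear_bar2 below 0.03 m/s).
It fails at once if a bystander (head, jar, cup, bottle or brush) is moved more than 30 mm (distance of any of maquette, jar, cup, bottle, brush from where it was at the start of the episode above 0.03 m).
It also fails if it takes over 72 s, if anything falls off the work surface, if the arm or the gripper's body presses on something with over 40 N, if the wrist force passes 120 N, or if a joint passes its speed limit or range.

### The arm

A 7-joint arm with a two-finger parallel gripper is mounted at the origin on the work surface. World frame = base frame: x ahead of the robot, y to its left, z up, the work surface at z = 0. Lengths are in m, angles in rad, forces in N, time in s.
With the tool pointing down it reaches from about 0.4 to 0.925 m from the base axis. Payload 5.6 kg.
Tool frame: the origin (TCP) lies at the very end of the fingers, on their centre line; the grasp point (between the pads) lies 19 mm behind it; x points along the fingers, y is the direction in which the jaws open and shut, and the axes are right-handed (so a half turn about x gives the same grasp; the last joint's range is limited). The gripper opens to 85 mm and grips with 20 to 120 N. Pads are 22 mm wide; open, the fingers measure 114 mm over their backs; the gripper's body (76 mm by 85 mm) begins 54 mm behind the grasp point. The pads swing forward as they close: fully open they stand 13 mm farther back than shut.
Start: joints at [1.138, 0.468, -0.012, 1.603, 0.006, 1.071, -0.056], TCP at [0.247, -0.601, 0.231] pointing down, gripper open.
Joint ranges: [-2.53, 2.53], [-0.31, 2.02], [-1.57, 1.55], [0.28, 2.44], [-1.29, 4.43], [0.15, 1.84], [-2.92, 2.92]. Speed limits (rad/s): [2.57, 2.57, 3.14, 3.14, 3.14, 3.14, 3.14].

### API

Orientations are given as [roll, pitch, yaw] about the fixed x, y, z axes, in that order (R = Rz(yaw) Ry(pitch) Rx(roll)).
In Python, from bench import observe, imaging, robot, search_frame, regions_of, spot_point gives the robot as it stands.
- The arm moves only by the tool servo_tool, never from a script. Its argument "targets" is a list of rows, each an object with "fingers": the closure, from -1 (fully open) to 1 (shut); "dp": the shift along the tool's x, y, z in mm, a list of three; "turn": the turn about the tool's x in degrees. A call has 1 to 20 rows; each row shifts and turns the commanded pose from where the row before left it, along the tool's axes as they then stand; what a row does not reach is not made up. A row lasts 1/8 s, in which the tool goes at most 62.5 mm and 10.7 degrees, less where a joint would pass 70% of its speed; a pose out of reach is approached as far as the arm can. A call with a gripper value outside its range is refused whole. The fingers move at their own pace and stop on an object; "squeeze" is the grip in N (left out, the last holds). Time passes only in rows, so rows that do not move let the fingers close. It gives the time, the measured TCP pose, the force and the opening at its end, in the units of the state.
- observe(): the state, without advancing time (a new reading comes with each control period).
- imaging.capture(name): name is "side" or "top"; returns a dict with "color" (400x640x3 uint8, blue, green, red), "depth" (400x640 float32, m along the optical axis (not along the pixel's ray), 0 where there is no reading), "fx", "fy", "cx", "cy" (pixels), "k1" (the pictures are not rectified: a ray, as slopes to the right and down, at radius r is drawn at 1 + k1 r^2 times it, then the intrinsics apply), "position" and "orientation" of the camera in the world. Camera axes: x right, y down, z forward; pixel columns grow to the right and rows downward; lengths in m; the calibration is good to about 2 mm. A picture is of the moment at which its call begins.
- robot.close_job(): hands the job in, once; it reports no verdict.
Trained networks look in a picture, given as the dict that the camera call returned (one of the last four; its "shot" number tells which), for a name from the list of things; names that differ only in an ending like _2 or _b are one class to them, and where a whole thing is asked for, a point or a joint stands for the part that bears it (a point fixed in the world has none). Each returns a list of dicts, best first, with "conf" (0 to 1); they miss things now and then, are a little off and sometimes report something else, mostly with a low value. They report only what shows in the picture. A call takes as long as a camera call. They do not tell look-alikes from the thing itself.
- search_frame(picture, label): "point" ([column, row] in pixels, amid what is visible of it).
- regions_of(picture, label): "region" (400x640 bool, what is visible of it) and "point" ([column, row] in pixels, amid what is visible of it).
- spot_point(picture, label): "point" ([column, row] in pixels: a listed point, or the origin of a listed thing).
The state is a dict: "t": time; "q": joint angles; "joint_velocities": joint speeds; "tau": joint torques, N m; "position": TCP position; "eef_rot": TCP orientation; "wrist_force": force on the tool from outside, world axes, zero at the start; "torque": the same for the moment, N m; "grip_width": finger opening in m.
Only numpy, scipy, OpenCV 4.12 (cv2) and the standard library are available. Lean on these libraries where they do the work, as an engineer would, in place of code of your own. Each camera call takes 0.05 s, during which the arm holds its last target. There are 200 camera calls.

## Working session

There is one attempt and no reset: what is moved stays moved. The work goes in short steps, Python scripts to look and compute and a tool call to move; the robot and the scene stay as the last step left them, time stands still between calls to the robot, and variables do not carry over. Pictures are saved under pics/ and viewed, about 8 in all and at most 12, crops included, and the job is handed in when it is done.

Besides the shell and the picture viewer there is one more tool, called in YAML: its name, and indented under it one key for each argument. servo_tool: Moves the arm, as the interface text tells. Its arguments: {"type":"object","properties":{"targets":{"type":"array","items":{"type":"object","properties":{"fingers":{"type":"number"},"dp":{"type":"array","items":{"type":"number"}},"turn":{"type":"number"}}}},"squeeze":{"type":"number"}},"required":["targets"]}

```bash
mkdir -p pics; cat > h.py <<'E'
import numpy as np, cv2
from scipy.spatial.transform import Rotation as R
from bench import observe, imaging, robot, search_frame, regions_of, spot_point
def cam(p):
    o=np.array(p["orientation"],float)
    M=o if o.shape==(3,3) else (R.from_euler('xyz',o).as_matrix() if o.size==3 else R.from_quat(o).as_matrix())
    return M,np.array(p["position"])
def ray(p,uv):
    uv=np.atleast_2d(uv).astype(float)
    d=np.stack([(uv[:,0]-p["cx"])/p["fx"],(uv[:,1]-p["cy"])/p["fy"]],1); s=d.copy()
    for _ in range(20): s=d/(1+p["k1"]*(s**2).sum(1,keepdims=True))
    return np.c_[s,np.ones(len(s))]
def world(p,uv,depth=None):
    M,t=cam(p); uv=np.atleast_2d(uv)
    if depth is None: depth=p["depth"][np.round(uv[:,1]).astype(int).clip(0,399),np.round(uv[:,0]).astype(int).clip(0,639)]
    return (ray(p,uv)*np.reshape(depth,(-1,1)))@M.T+t
def atz(p,uv,z):
    M,t=cam(p); d=ray(p,uv)@M.T
    return t+d*((z-t[2])/d[:,2])[:,None]
def cloud(p,mask):
    v,u=np.nonzero(mask&(p["depth"]>0)); return world(p,np.c_[u,v])
def proj(p,X):
    M,t=cam(p); c=(np.atleast_2d(X)-t)@M; s=c[:,:2]/c[:,2:]; s=s*(1+p["k1"]*(s**2).sum(1,keepdims=True))
    return np.c_[s[:,0]*p["fx"]+p["cx"],s[:,1]*p["fy"]+p["cy"]]
E
python3 - <<'E'
from h import *
np.set_printoptions(precision=3,suppress=True)
print(observe())
for n in("top","side"):
    p=imaging.capture(n); cv2.imwrite(f"pics/{n}0.png",p["color"])
    print(n,p["position"],p["orientation"],p["fx"],p["k1"])
    for l in ["bin","mat","tray","maquette","shelf","jar","cup","bottle","brush","bin_handle","bin_lip","shelf_edge","front_bar0"]:
        for r in spot_point(p,l)[:4]: print(l,np.round(r["conf"],2),np.round(r["point"]),atz(p,r["point"],{"bin_lip":.006,"bin_handle":.085,"shelf_edge":.115}.get(l,0))[0],world(p,r["point"])[0])
E
```

```text
{'t': 0.0, 'q': array([ 1.138,  0.468, -0.012,  1.604,  0.006,  1.071, -0.056]), 'joint_velocities': array([-0.001, -0.   , -0.001, -0.   ,  0.001, -0.001, -0.001]), 'tau': array([ -0.   , -53.239,   0.021, -25.131,   0.011,   0.008,  -0.   ]), 'position': array([ 0.247, -0.601,  0.23 ]), 'eef_rot': array([-1.496,  1.569,  2.036]), 'wrist_force': array([-0.59,  0.11,  0.55]), 'torque': array([-0.01 , -0.036,  0.011]), 'grip_width': 0.0853984444801333}
top [ 0.388 -0.088  1.095] [-2.929 -0.002 -1.455] 398.4458416314068 0.021443276949180336
bin 0.92 [228. 121.] [0.825 0.219 0.   ] [0.816 0.212 0.022]
bin 0.9 [477. 198.] [ 0.678 -0.513  0.   ] [ 0.655 -0.48   0.086]
bin 0.72 [298. 175.] [ 0.685 -0.006  0.   ] [ 0.676 -0.009  0.031]
mat 0.74 [294. 200.] [ 0.613 -0.005  0.   ] [ 0.614 -0.004 -0.005]
mat 0.61 [296. 179.] [ 0.675 -0.002  0.   ] [ 0.665 -0.004  0.036]
mat 0.59 [293. 216.] [ 0.568 -0.008  0.   ] [ 0.568 -0.007 -0.001]
mat 0.58 [304. 166.] [ 0.713 -0.019  0.   ] [ 0.704 -0.021  0.033]
tray 0.83 [176. 258.] [0.417 0.293 0.   ] [0.417 0.292 0.004]
tray 0.16 [290. 183.] [0.659 0.
[... 2053 characters left out ...]
361. 192.] [ 0.705 -0.009  0.085] [ 0.696 -0.096  0.135]
bin_handle 0.62 [356. 318.] [ 0.664 -0.479  0.085] [ 0.663 -0.488  0.094]
bin_handle 0.48 [396. 150.] [0.832 0.258 0.085] [0.789 0.003 0.203]
bin_lip 0.97 [381. 388.] [ 0.706 -0.566  0.006] [ 0.707 -0.562  0.   ]
bin_lip 0.8 [322. 215.] [ 0.603 -0.003  0.006] [0.603 0.001 0.003]
shelf_edge 0.75 [353. 181.] [ 0.682 -0.008  0.115] [ 0.699  0.209 -0.002]
shelf_edge 0.62 [323. 217.] [ 0.604 -0.185  0.115] [ 0.607 -0.008  0.002]
shelf_edge 0.41 [316. 261.] [ 0.59  -0.349  0.115] [ 0.59  -0.227  0.022]
front_bar0 0.56 [340. 211.] [0.655 0.029 0.   ] [ 0.651 -0.04   0.043]
front_bar0 0.46 [341. 214.] [0.655 0.015 0.   ] [ 0.652 -0.035  0.031]
```

View images.

```bash
python3 - <<'E'
import cv2,numpy as np
a=cv2.imread("pics/top0.png");b=cv2.imread("pics/side0.png")
cv2.imwrite("pics/both0.png",np.vstack([cv2.resize(a[50:350],(640,300)),cv2.resize(b[100:400],(640,300))]))
c=cv2.resize(a[130:270,220:400],None,fx=4,fy=4,interpolation=cv2.INTER_CUBIC)
cv2.imwrite("pics/crop0.png",c)
E
```

```text
(no output)
```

View pics/both0.png

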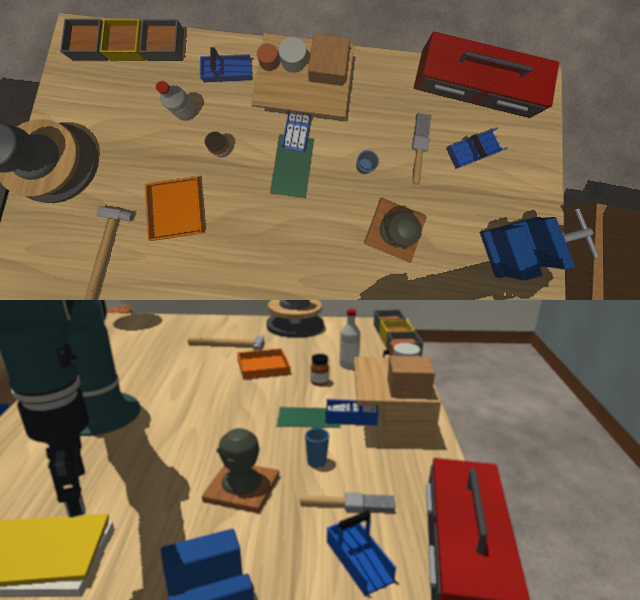

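View pics/crop0.png

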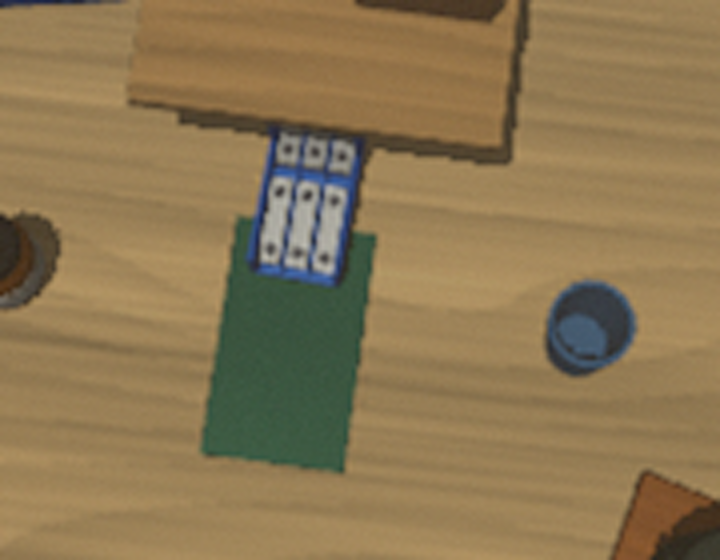

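```bash
cat >> h.py <<'E'
def rect(P):
    (c,s,a)=cv2.minAreaRect((P[:,:2]*1000).astype(np.float32)); return np.round(c,1),np.round(s,1),round(a,1),np.round(cv2.boxPoints((c,s,a)),0).tolist()
def big(m):
    n,l,s,_=cv2.connectedComponentsWithStats(m.astype(np.uint8)); return l==1+s[1:,4].argmax()
E
python3 - <<'E'
from h import *
np.set_printoptions(precision=3,suppress=True)
p=imaging.capture("top"); hsv=cv2.cvtColor(p["color"],cv2.COLOR_BGR2HSV); H,S,V=cv2.split(hsv)
uu,vv=np.meshgrid(np.arange(640),np.arange(400))
m=big((H>60)&(H<95)&(S>70)&(uu>240)&(uu<340)); v,u=np.nonzero(m); P=atz(p,np.c_[u,v],0.001); print("mat",rect(P))
t=big((H>5)&(H<16)&(S>190)&(uu<260)&(vv>180)); C=cloud(p,t); print("tray",len(C),rect(C), rect(C[C[:,2]>.022]), np.percentile(C[:,2],[2,50,98]))
b=big((H>105)&(H<125)&(S>110)&(uu>260)&(uu<330)&(vv<240)); C=cloud(p,b); print("bin",len(C),rect(C))
full=cv2.dilate(b.astype(np.uint8),np.ones((5,5)))>0
s=spot_point(p,"shelf_edge")
C=cloud(p,(uu>230)&(uu<370)&(vv<180)); W=C[(abs(C[:,2]-.131)<.006)]; print("shelf",rect(W))
for n in ["jar","cup","bottle"]:
    for r in regions_of(p,n)[:2]: print(n,round(r["conf"],2),cloud(p,r["region"]).mean(0))
# other bin handle shape (look-alike at right/left) in own points
C=cloud(p,(uu>195)&(uu<260)&(vv>90)&(vv<140)&(H>95)&(H<130)); print("lookalike z", np.percentile(C[:,2],[50,90,99]))
E
```

```text
mat (array([568.1,  -4.4]), array([ 96.8, 165.5]), 89.0, [[484.0, -51.0], [650.0, -54.0], [652.0, 43.0], [486.0, 45.0]])
tray 2764 (array([415.9, 297.7]), array([154.3, 151.2]), 15.0, [[322.0, 351.0], [361.0, 205.0], [510.0, 245.0], [471.0, 391.0]]) (array([414.8, 291.4]), array([148.9, 139.5]), 15.0, [[325.0, 340.0], [361.0, 205.0], [505.0, 243.0], [469.0, 378.0]]) [0.001 0.006 0.032]
bin 194 (array([656.6,  -4.7]), array([61.5, 87.2]), 86.7, [[611.0, -33.0], [698.0, -38.0], [702.0, 24.0], [615.0, 28.0]])
shelf (array([788.3, -12.4]), array([242. , 201.4]), 88.9, [[685.0, -131.0], [887.0, -135.0], [891.0, 107.0], [690.0, 111.0]])
cup 0.96 [ 0.597 -0.205  0.041]
bottle 0.57 [0.683 0.303 0.112]
bottle 0.49 [0.413 0.294 0.01 ]
lookalike z [0.022 0.041 0.083]
```

```bash
cat >> h.py <<'E'
def plan(xyz,yawdeg=None):
    "tool-frame dp (mm) and turn (deg, jaws along yawdeg mod 180) from the present pose"
    s=observe(); M=R.from_euler('xyz',s["eef_rot"]).as_matrix(); ya=np.degrees(np.arctan2(M[1,1],M[0,1]))
    print("t",round(s["t"],2),"pos",np.round(s["position"],4),"jaw yaw",round(ya,1),"toolx",np.round(M[:,0],3),"q7",round(s["q"][6],2),"F",np.round(s["wrist_force"],1),"w",round(s["grip_width"],4))
    if xyz is not None: print("dp",np.round(M.T@(np.array(xyz)-s["position"])*1000,1))
    if yawdeg is not None: 
        d=(yawdeg-ya+90)%180-90; print("turn",round(-d,1))  # tool x down
E
python3 - <<'E'
from h import *
plan([.627,-.003,.231],87)
E
```

```text
t 1.65 pos [ 0.247  -0.6013  0.2313] jaw yaw -67.7 toolx [-0. -0. -1.] q7 -0.06 F [0.2 0.3 0.4] w 0.0852
dp [ 3.000e-01 -4.090e+02 -5.788e+02]
turn 25.3
```

servo_tool:
  targets:
    - {"dp": [0,-29.2,-41.3],"fingers": -1}
    - {"dp": [0,-29.2,-41.3],"fingers": -1}
    - {"dp": [0,-29.2,-41.3],"fingers": -1}
    - {"dp": [0,-29.2,-41.3],"fingers": -1}
    - {"dp": [0,-29.2,-41.3],"fingers": -1}
    - {"dp": [0,-29.2,-41.3],"fingers": -1}
    - {"dp": [0,-29.2,-41.3],"fingers": -1}
    - {"dp": [0,-29.2,-41.3],"fingers": -1}
    - {"dp": [0,-29.2,-41.3],"fingers": -1}
    - {"dp": [0,-29.2,-41.3],"fingers": -1}
    - {"dp": [0,-29.2,-41.3],"fingers": -1}
    - {"dp": [0,-29.2,-41.3],"fingers": -1}
    - {"dp": [0,-29.2,-41.3],"fingers": -1}
    - {"dp": [0,-29.2,-41.3],"fingers": -1}
    - {"turn": 8.5,"dp": [0,0,0],"fingers": -1}
    - {"turn": 8.5,"dp": [0,0,0],"fingers": -1}
    - {"turn": 8.3,"dp": [0,0,0],"fingers": -1}
    - {"dp": [0,0,0],"fingers": -1}

```text
validation failed for argument at $.ta...
```

```bash
python3 - <<'E'
from h import *
plan([.626,-.003,.012],87)
E
```

```text
t 1.65 pos [ 0.247  -0.6013  0.2313] jaw yaw -67.7 toolx [-0. -0. -1.] q7 -0.06 F [0.2 0.3 0.4] w 0.0852
dp [ 219.3 -409.4 -577.9]
turn 25.3
```

servo_tool:
  targets:
    - {"dp": [0,-29.2,-41.3],"fingers": -1,"turn": 0}
    - {"dp": [0,-29.2,-41.3],"fingers": -1,"turn": 0}
    - {"dp": [0,-29.2,-41.3],"fingers": -1,"turn": 0}
    - {"dp": [0,-29.2,-41.3],"fingers": -1,"turn": 0}
    - {"dp": [0,-29.2,-41.3],"fingers": -1,"turn": 0}
    - {"dp": [0,-29.2,-41.3],"fingers": -1,"turn": 0}
    - {"dp": [0,-29.2,-41.3],"fingers": -1,"turn": 0}
    - {"dp": [0,-29.2,-41.3],"fingers": -1,"turn": 0}
    - {"dp": [0,-29.2,-41.3],"fingers": -1,"turn": 0}
    - {"dp": [0,-29.2,-41.3],"fingers": -1,"turn": 0}
    - {"dp": [0,-29.2,-41.3],"fingers": -1,"turn": 0}
    - {"dp": [0,-29.2,-41.3],"fingers": -1,"turn": 0}
    - {"dp": [0,-29.2,-41.3],"fingers": -1,"turn": 0}
    - {"dp": [0,-29.2,-41.3],"fingers": -1,"turn": 0}
    - {"turn": 8.5,"dp": [0,0,0],"fingers": -1}
    - {"turn": 8.5,"dp": [0,0,0],"fingers": -1}
    - {"turn": 8.3,"dp": [0,0,0],"fingers": -1}
    - {"dp": [0,0,0],"fingers": -1,"turn": 0}

```text
t: 3.9
position: [0.6265, -0.0034, 0.2313]
eef_rot: [1.658, 1.57, -1.534]
wrist_force: [0.1, 0.6, 0.0]
grip_width: 0.0855
```

```bash
python3 - <<'E'
from h import *
plan([.626,-.003,.012],87)
E
```

```text
t 3.9 pos [ 0.6265 -0.0034  0.2313] jaw yaw -92.9 toolx [ 0. -0. -1.] q7 -1.75 F [0.1 0.6 0. ] w 0.0855
dp [219.3  -0.4   0.5]
turn 0.1
```

servo_tool:
  targets:
    - {"dp": [50,0,0],"fingers": -1,"turn": 0}
    - {"dp": [50,0,0],"fingers": -1,"turn": 0}
    - {"dp": [50,0,0],"fingers": -1,"turn": 0}
    - {"dp": [40,0,0],"fingers": -1,"turn": 0}
    - {"dp": [20,0,0],"fingers": -1,"turn": 0}
    - {"dp": [9,0,0],"fingers": -1,"turn": 0}
    - {"dp": [0,0,0],"fingers": -1,"turn": 0}
    - {"dp": [0,0,0],"fingers": 0.2,"turn": 0}
    - {"dp": [0,0,0],"fingers": 0.4,"turn": 0}
    - {"dp": [0,0,0],"fingers": 0.4,"turn": 0}
    - {"dp": [0,0,0],"fingers": 0.4,"turn": 0}
    - {"dp": [0,0,0],"fingers": 0.4,"turn": 0}
  squeeze: 30

```text
t: 5.4
position: [0.6277, -0.0034, 0.014]
eef_rot: [-3.098, 1.568, -0.008]
wrist_force: [-1.0, 0.6, 7.0]
grip_width: 0.0623
```

```bash
python3 - <<'E'
from h import *
plan([.511,-.003,.012],89)
p=imaging.capture("side"); cv2.imwrite("pics/s1.png",cv2.resize(p["color"][100:300,200:460],None,fx=3,fy=3))
E
```

```text
t 5.4 pos [ 0.6277 -0.0034  0.014 ] jaw yaw -93.0 toolx [ 0.003 -0.    -1.   ] q7 -1.8 F [-1.   0.6  7. ] w 0.0623
dp [  1.7   5.7 116.5]
turn -2.0
```

View pics/s1.png

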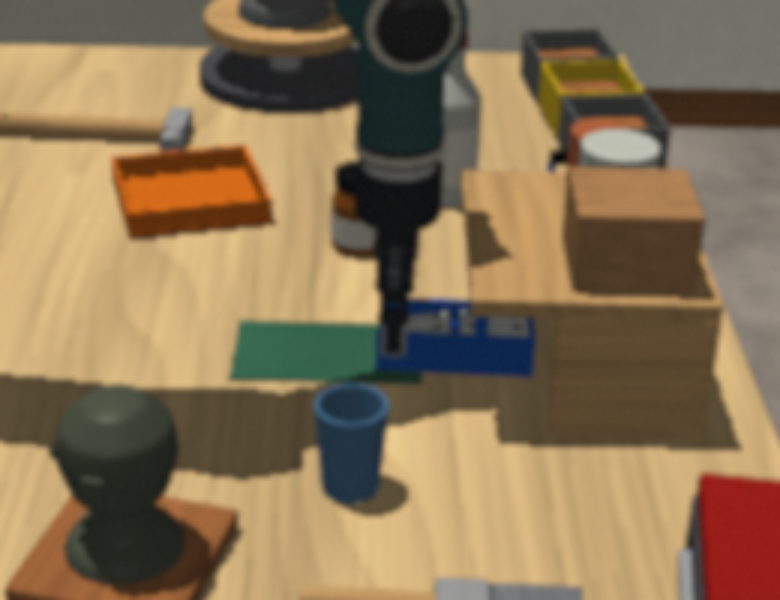

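servo_tool:
  targets:
    - {"dp": [-2,0,3],"fingers": 0.4,"turn": 0}
    - {"dp": [0,0.3,6],"fingers": 0.4,"turn": 0}
    - {"dp": [0,0.3,9],"fingers": 0.4,"turn": 0}
    - {"dp": [0,0.3,9],"fingers": 0.4,"turn": 0}
    - {"dp": [0,0.3,9],"fingers": 0.4,"turn": 0}
    - {"dp": [0,0.3,9],"fingers": 0.4,"turn": 0}
    - {"dp": [0,0.3,9],"fingers": 0.4,"turn": 0}
    - {"dp": [0,0.3,9],"fingers": 0.4,"turn": 0}
    - {"dp": [0,0.3,9],"fingers": 0.4,"turn": 0}
    - {"dp": [0,0.3,9],"fingers": 0.4,"turn": 0}
    - {"dp": [0,0.3,9],"fingers": 0.4,"turn": 0}
    - {"dp": [0,0.3,9],"fingers": 0.4,"turn": 0}
    - {"dp": [0,0.3,9],"fingers": 0.4,"turn": 0}
    - {"dp": [0,0,4],"fingers": 0.4,"turn": 0}
    - {"dp": [0,0,3],"fingers": 0.4,"turn": 0}
    - {"dp": [0,0,0],"fingers": 0.4,"turn": 0}
    - {"dp": [0,0,0],"fingers": -1,"turn": 0}
    - {"dp": [0,0,0],"fingers": -1,"turn": 0}
    - {"dp": [0,0,0],"fingers": -1,"turn": 0}
    - {"dp": [0,0,0],"fingers": -1,"turn": 0}

```text
t: 7.95
position: [0.5116, -0.0011, 0.0143]
eef_rot: [3.065, 1.571, -0.128]
wrist_force: [0.2, -0.0, 0.6]
grip_width: 0.0852
```

servo_tool:
  targets:
    - {"dp": [-10,0,0],"fingers": -1,"turn": 0}
    - {"dp": [-40,0,0],"fingers": -1,"turn": 0}
    - {"dp": [-50,0,0],"fingers": -1,"turn": 0}
    - {"dp": [-50,0,0],"fingers": -1,"turn": 0}
    - {"dp": [-30,50,0],"fingers": -1,"turn": 0}
    - {"dp": [0,60,0],"fingers": -1,"turn": 0}
    - {"dp": [0,0,0],"fingers": -1,"turn": 0}

```text
t: 8.82
position: [0.5051, -0.1164, 0.1954]
eef_rot: [2.079, 1.568, -1.124]
wrist_force: [-0.4, 0.3, -0.7]
grip_width: 0.0857
```

```bash
python3 - <<'E'
from h import *
np.set_printoptions(precision=3,suppress=True)
plan([.59,-.006,.19],89)
p=imaging.capture("top"); H,S,V=cv2.split(cv2.cvtColor(p["color"],cv2.COLOR_BGR2HSV)); uu,vv=np.meshgrid(np.arange(640),np.arange(400))
q=imaging.capture("side")
a=cv2.resize(p["color"][160:260,250:350],None,fx=4,fy=4,interpolation=cv2.INTER_CUBIC);b=cv2.resize(q["color"][180:280,260:360],None,fx=4,fy=4,interpolation=cv2.INTER_CUBIC)
cv2.imwrite("pics/m1.png",np.hstack([a,b]))
for c in (p,q):
  for l in("bin","bin_lip","bin_handle"):
    for r in spot_point(c,l)[:3]: print(l,round(r["conf"],2),np.round(r["point"]),atz(c,r["point"],dict(bin=0,bin_lip=.006,bin_handle=.085)[l])[0])
C=cloud(p,(uu>250)&(uu<350)&(vv>150)&(vv<260)); C=C[(C[:,0]<.66)&(C[:,2]>.055)&(C[:,2]<.11)]; print("handle",len(C),rect(C),C.mean(0),np.percentile(C[:,2],[5,50,95]))
E
```

```text
t 8.82 pos [ 0.505 -0.116  0.195] jaw yaw -93.5 toolx [ 0.001 -0.003 -1.   ] q7 -1.53 F [-0.4  0.3 -0.7] w 0.0857
dp [   5.2 -115.4  -78.1]
turn -2.5
bin 0.74 [179. 254.] [0.426 0.287 0.   ]
bin 0.7 [292. 216.] [ 0.566 -0.005  0.   ]
bin 0.68 [474. 195.] [ 0.684 -0.504  0.   ]
bin_lip 0.92 [286. 241.] [0.495 0.003 0.006]
bin_lip 0.74 [496. 189.] [ 0.708 -0.562  0.006]
bin_lip 0.6 [249. 120.] [0.832 0.155 0.006]
bin_handle 0.95 [210. 107.] [0.824 0.249 0.085]
bin_handle 0.94 [291. 203.] [ 0.587 -0.005  0.085]
bin_handle 0.68 [476. 196.] [ 0.659 -0.478  0.085]
bin 0.79 [308. 216.] [0.566 0.004 0.   ]
bin 0.79 [355. 362.] [ 0.665 -0.503  0.   ]
bin_lip 0.97 [282. 212.] [0.493 0.012 0.006]
bin_lip 0.81 [379. 385.] [ 0.703 -0.56   0.006]
bin_handle 0.67 [315. 190.] [ 0.584 -0.004  0.085]
bin_handle 0.64 [282. 217.] [ 0.505 -0.14   0.085]
bin_handle 0.6 [355. 318.] [ 0.663 -0.477  0.085]
handle 138 (array([588.8,  -4.8]), array([62.6, 11.7]), 87.3, [[581.0, -36.0], [593.0, -36.0], [596.0, 26.0], [584.0, 27.0]]) [ 0.588 -0.005  0.09 ] [0.072 0.092 0.096]
```

View pics/m1.png

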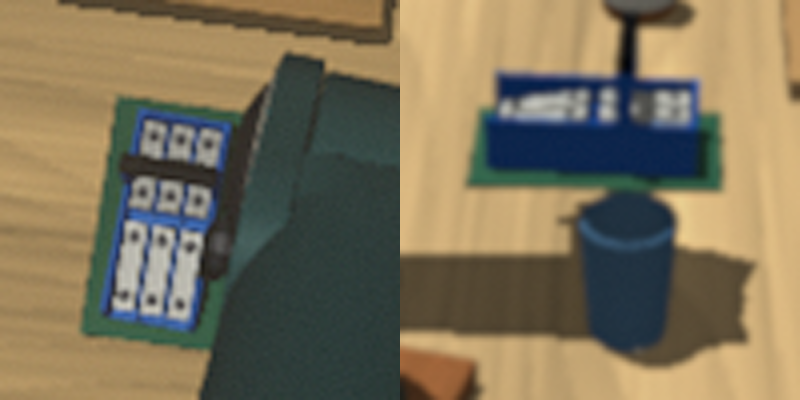

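```bash
python3 - <<'E'
from h import *
plan([.5885,-.0045,.041],87.3)
E
```

```text
t 9.22 pos [ 0.5058 -0.1097  0.1941] jaw yaw -92.8 toolx [-0.  0. -1.] q7 -1.53 F [0.1 0.2 0.3] w 0.0855
dp [ 153.1 -109.1  -77.4]
turn -0.1
```

servo_tool:
  targets:
    - {"dp": [0,-36.4,-25.8],"fingers": -1,"turn": 0}
    - {"dp": [0,-36.4,-25.8],"fingers": -1,"turn": 0}
    - {"dp": [0,-36.3,-25.8],"fingers": -1,"turn": 0}
    - {"dp": [40,0,0],"fingers": -1,"turn": 0}
    - {"dp": [50,0,0],"fingers": -1,"turn": 0}
    - {"dp": [40,0,0],"fingers": -1,"turn": 0}
    - {"dp": [20,0,0],"fingers": -1,"turn": 0}
    - {"dp": [3,0,0],"fingers": -1,"turn": 0}
    - {"dp": [0,0,0],"fingers": 0.4,"turn": 0}
    - {"dp": [0,0,0],"fingers": 0.4,"turn": 0}
    - {"dp": [0,0,0],"fingers": 0.4,"turn": 0}
    - {"dp": [0,0,0],"fingers": 0.4,"turn": 0}
    - {"dp": [-3,0,0],"fingers": 0.4,"turn": 0}
    - {"dp": [-4,0,0],"fingers": 0.4,"turn": 0}
    - {"dp": [-3,0,0],"fingers": 0.4,"turn": 0}
    - {"dp": [0,0,0],"fingers": 0.4,"turn": 0}
  squeeze: 100

```text
t: 11.22
position: [0.5887, -0.0061, 0.0513]
eef_rot: [2.062, 1.571, -1.131]
wrist_force: [0.8, -0.1, -6.0]
grip_width: 0.062
```

```bash
cat > tilt.py <<'E'
from h import *
def look(name,save=True):
    "bin wall long-top line / blue side face from the side view"
    q=imaging.capture("side"); H,S,V=cv2.split(cv2.cvtColor(q["color"],cv2.COLOR_BGR2HSV))
    s=observe(); uu,vv=np.meshgrid(np.arange(640),np.arange(400))
    m=(H>108)&(H<125)&(S>150)
    # points on the near side face of bin: blue, within 0.14 m of the TCP
    v,u=np.nonzero(m&(q["depth"]>0)); X=world(q,np.c_[u,v]); k=np.linalg.norm(X-s["position"],axis=1)<.14; X=X[k]
    return q,X,s
E
python3 - <<'E'
from tilt import *
np.set_printoptions(precision=3,suppress=True)
plan(None)
q,X,s=look("a"); print(len(X),X.min(0),X.max(0))
n=X[:,1]; near=X[X[:,1]<np.percentile(n,60)]
# lower/upper edge slope along x of near face
for lo in (1,99):
    xs=np.linspace(near[:,0].min()+.005,near[:,0].max()-.005,14); e=[np.percentile(near[abs(near[:,0]-x)<.006][:,2],lo) for x in xs]; print(lo,np.degrees(np.arctan(np.polyfit(xs,e,1)[0])),np.round(e,3))
cv2.imwrite("pics/l1.png",cv2.resize(q["color"][150:270,230:390],None,fx=4,fy=4,interpolation=cv2.INTER_CUBIC))
E
```

```text
t 11.22 pos [ 0.589 -0.006  0.051] jaw yaw -93.0 toolx [ 0. -0. -1.] q7 -1.8 F [ 0.8 -0.1 -6. ] w 0.062
334 [ 0.497 -0.045  0.009] [0.63  0.031 0.051]
1 -1.944647635919666 [0.017 0.015 0.017 0.018 0.014 0.014 0.013 0.011 0.015 0.014 0.014 0.012
 0.012 0.014]
99 2.2070840899187902 [0.046 0.046 0.044 0.045 0.044 0.047 0.051 0.05  0.05  0.051 0.048 0.048
 0.048 0.049]
```

View pics/l1.png

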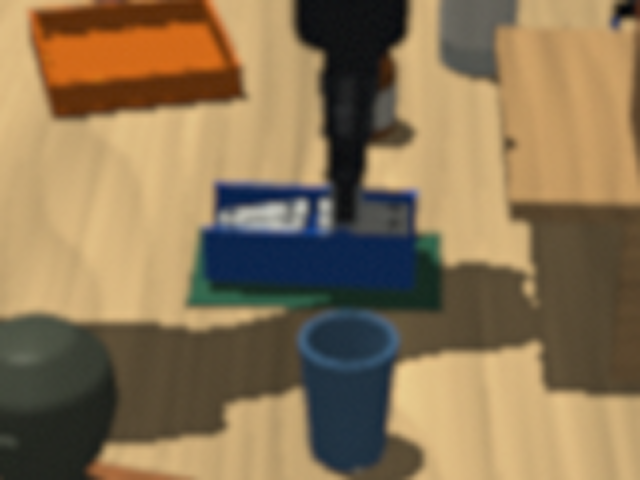

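servo_tool:
  targets:
    - {"dp": [0,0,0],"fingers": 0.4,"turn": 0}
    - {"dp": [0,0,0],"fingers": 0.4,"turn": 0}
    - {"dp": [0,0,0],"fingers": 0.4,"turn": 0}
    - {"dp": [0,0,0],"fingers": 0.4,"turn": 0}
  squeeze: 20

```text
t: 11.78
position: [0.5887, -0.006, 0.0512]
eef_rot: [0.261, 1.571, -2.932]
wrist_force: [-0.9, 0.0, -4.1]
grip_width: 0.0613
```

```bash
cat > tilt.py <<'E'
from h import *
def look(save=None):
    "tilt (deg, + = mouth down) from the lower contour of the near side face, side camera"
    q=imaging.capture("side"); s=observe(); M=R.from_euler('xyz',s["eef_rot"]).as_matrix()
    j=M[:,1].copy(); j[2]=0; j/=np.linalg.norm(j); j=j if j[1]<0 else -j   # towards side camera
    ax=np.array([-j[1],j[0],0]); ax=ax if ax[0]>0 else -ax                 # bin x
    g=s["position"]-M[:,0]*.019
    H,S,V=cv2.split(cv2.cvtColor(q["color"],cv2.COLOR_BGR2HSV)); m=(H>105)&(H<128)&(S>150)
    v,u=np.nonzero(m); Mc,t=cam(q); d=ray(q,np.c_[u,v])@Mc.T; n0=g+j*.0315
    X=t+d*(((n0-t)@j)/(d@j))[:,None]; a=(X-n0)@ax; z=X[:,2]
    k=(abs(a)<.13)&(abs(z-g[2]+.04)<.1)
    B=np.array([[a[i],z[i]] for c in np.unique(u[k]) for i in [np.nonzero(k&(u==c))[0][np.argmax(v[k&(u==c)])]]])
    lo,hi=B[:,0].min()+.012,B[:,0].max()-.012; B=B[(B[:,0]>lo)&(B[:,0]<hi)]
    c=np.polyfit(B[:,0],B[:,1],1)
    for _ in range(3):
        r=B[:,1]-np.polyval(c,B[:,0]); kk=abs(r)<max(.0015,1.5*r.std()); c=np.polyfit(B[kk,0],B[kk,1],1)
    print("t",round(s["t"],2),"tilt",round(np.degrees(np.arctan(c[0])),2),"ext",np.round([lo-.012,hi+.012],3),"underside z at ends",np.round(np.polyval(c,[lo-.012,hi+.012]),4),"pts",kk.sum(),len(kk),"pos",np.round(s["position"],4),"F",np.round(s["wrist_force"],1),"T",np.round(s["torque"],3),"w",round(s["grip_width"],4))
    if save: cv2.imwrite(save,cv2.resize(q["color"],None,fx=1,fy=1))
    return q,s,g,ax,j
if __name__=="__main__": look()
E
python3 tilt.py
```

```text
t 11.82 tilt -0.8 ext [-0.09   0.045] underside z at ends [0.0122 0.0103] pts 37 42 pos [ 0.5887 -0.006   0.0512] F [ 0.1 -0.3 -4.7] T [ 0.022 -0.066  0.045] w 0.0616
```

servo_tool:
  targets:
    - {"dp": [0,0,0],"fingers": -0.3,"turn": 0}
    - {"dp": [0,0,0],"fingers": -0.38,"turn": 0}
    - {"dp": [0,0,0],"fingers": -0.4,"turn": 0}
    - {"dp": [0,0,0],"fingers": -0.4,"turn": 0}
  squeeze: 20

```text
t: 12.32
position: [0.5887, -0.006, 0.0513]
eef_rot: [0.114, 1.571, -3.079]
wrist_force: [0.4, 0.4, -5.2]
grip_width: 0.0619
```

```bash
python3 tilt.py
```

```text
t 12.38 tilt -1.01 ext [-0.09   0.045] underside z at ends [0.0124 0.01  ] pts 37 42 pos [ 0.5887 -0.006   0.0513] F [-0.3  0.2 -5.9] T [-0.019 -0.054 -0.005] w 0.0618
```

servo_tool:
  targets:
    - {"dp": [0,0,0],"fingers": -0.42,"turn": 0}
    - {"dp": [0,0,0],"fingers": -0.43,"turn": 0}
    - {"dp": [0,0,0],"fingers": -0.44,"turn": 0}
    - {"dp": [0,0,0],"fingers": -0.44,"turn": 0}
  squeeze: 20

```text
t: 12.88
position: [0.5887, -0.006, 0.0513]
eef_rot: [1.011, 1.571, -2.183]
wrist_force: [0.6, 0.1, -4.4]
grip_width: 0.0622
```

```bash
python3 tilt.py
```

```text
t 12.93 tilt -0.93 ext [-0.09   0.045] underside z at ends [0.0124 0.0102] pts 38 42 pos [ 0.5887 -0.006   0.0513] F [ 0.5  0.3 -4.6] T [ 0.027 -0.095  0.005] w 0.0618
```

servo_tool:
  targets:
    - {"dp": [0,0,0],"fingers": -0.45,"turn": 0}
    - {"dp": [0,0,0],"fingers": -0.46,"turn": 0}
    - {"dp": [0,0,0],"fingers": -0.46,"turn": 0}
  squeeze: 20

```text
t: 13.3
position: [0.5887, -0.006, 0.0513]
eef_rot: [2.439, 1.571, -0.755]
wrist_force: [0.2, -0.8, -4.6]
grip_width: 0.0626
```

```bash
python3 tilt.py
```

```text
t 13.35 tilt -0.7 ext [-0.09   0.045] underside z at ends [0.0123 0.0107] pts 37 42 pos [ 0.5887 -0.006   0.0512] F [ 0.1  1.5 -4.8] T [-0.006 -0.086  0.014] w 0.0626
```

servo_tool:
  targets:
    - {"dp": [0,0,0],"fingers": -0.465,"turn": 0}
    - {"dp": [0,0,0],"fingers": -0.47,"turn": 0}
    - {"dp": [0,0,0],"fingers": -0.47,"turn": 0}
  squeeze: 20

```text
t: 13.72
position: [0.5887, -0.006, 0.0513]
eef_rot: [0.987, 1.571, -2.207]
wrist_force: [-0.8, -0.4, -4.7]
grip_width: 0.0629
```

```bash
python3 tilt.py
```

```text
t 13.78 tilt -0.52 ext [-0.09   0.045] underside z at ends [0.0125 0.0112] pts 38 42 pos [ 0.5887 -0.006   0.0513] F [ 0.2 -0.5 -4.7] T [ 0.005 -0.062  0.016] w 0.0629
```

servo_tool:
  targets:
    - {"dp": [0,0,0],"fingers": -0.475,"turn": 0}
    - {"dp": [0,0,0],"fingers": -0.48,"turn": 0}
    - {"dp": [0,0,0],"fingers": -0.48,"turn": 0}
  squeeze: 20

```text
t: 14.15
position: [0.5893, -0.006, 0.0518]
eef_rot: [-3.102, 1.569, -0.012]
wrist_force: [0.1, 0.6, -0.2]
grip_width: 0.0635
```

```bash
python3 tilt.py
```

```text
t 14.2 tilt -0.88 ext [-0.091  0.045] underside z at ends [0.0054 0.0034] pts 37 42 pos [ 0.5892 -0.0059  0.0517] F [-0.4  0.3 -0.6] T [-0.018 -0.003 -0.002] w 0.0631
```

servo_tool:
  targets:
    - {"dp": [0,0,0],"fingers": -1,"turn": 0}
    - {"dp": [0,0,0],"fingers": -1,"turn": 0}
    - {"dp": [0,0,-17],"fingers": -1,"turn": 0}
    - {"dp": [0,0,-17],"fingers": -1,"turn": 0}
    - {"dp": [15,0,0],"fingers": -1,"turn": 0}
    - {"dp": [11,0,0],"fingers": -1,"turn": 0}
    - {"dp": [2,0,0],"fingers": -1,"turn": 0}
    - {"dp": [0,0,0],"fingers": 0.4,"turn": 0}
    - {"dp": [0,0,0],"fingers": 0.4,"turn": 0}
    - {"dp": [0,0,0],"fingers": 0.4,"turn": 0}
    - {"dp": [0,0,0],"fingers": 0.4,"turn": 0}
    - {"dp": [-3,0,0],"fingers": 0.4,"turn": 0}
    - {"dp": [-4,0,0],"fingers": 0.4,"turn": 0}
    - {"dp": [-4,0,0],"fingers": 0.4,"turn": 0}
    - {"dp": [-4,0,0],"fingers": 0.4,"turn": 0}
    - {"dp": [0,0,0],"fingers": 0.4,"turn": 0}
  squeeze: 110

```text
t: 16.2
position: [0.6229, -0.0078, 0.0386]
eef_rot: [3.141, 1.57, -0.053]
wrist_force: [-0.1, 0.2, -4.7]
grip_width: 0.0596
```

```bash
python3 - <<'E'
from tilt import *
q,*_=look()
cv2.imwrite("pics/l2.png",cv2.resize(q["color"][150:270,230:390],None,fx=4,fy=4,interpolation=cv2.INTER_CUBIC))
E
```

```text
t 16.25 tilt 0.78 ext [-0.124  0.013] underside z at ends [0.0154 0.0173] pts 38 43 pos [ 0.6228 -0.0078  0.0384] F [ 0.1  0.1 -5. ] T [-0.01  -0.254  0.02 ] w 0.0598
```

View pics/l2.png

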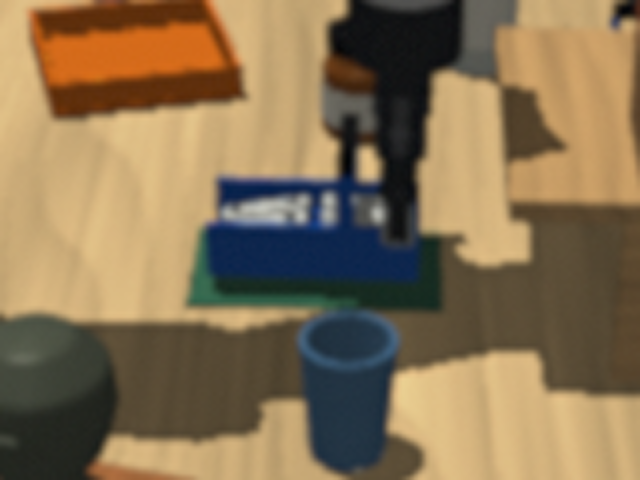

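servo_tool:
  targets:
    - {"dp": [0,0,0],"fingers": 0.4,"turn": 0}
    - {"dp": [0,0,0],"fingers": 0.4,"turn": 0}
    - {"dp": [0,0,0],"fingers": 0.4,"turn": 0}
  squeeze: 20

```text
t: 16.62
position: [0.6226, -0.0077, 0.0382]
eef_rot: [0.173, 1.571, -3.021]
wrist_force: [-0.5, -0.7, -6.1]
grip_width: 0.06
```

```bash
python3 tilt.py
```

```text
t 16.68 tilt 0.54 ext [-0.124  0.013] underside z at ends [0.0153 0.0166] pts 41 43 pos [ 0.6226 -0.0077  0.0382] F [ 0.1  0.3 -4.2] T [-0.021 -0.197  0.028] w 0.0599
```

servo_tool:
  targets:
    - {"dp": [0,0,0],"fingers": -0.4,"turn": 0}
    - {"dp": [0,0,0],"fingers": -0.43,"turn": 0}
    - {"dp": [0,0,0],"fingers": -0.43,"turn": 0}
  squeeze: 20

```text
t: 17.05
position: [0.6226, -0.0077, 0.0383]
eef_rot: [0.978, 1.571, -2.215]
wrist_force: [0.0, 0.8, -5.2]
grip_width: 0.0609
```

```bash
python3 tilt.py
```

```text
t 17.1 tilt 0.91 ext [-0.124  0.011] underside z at ends [0.0153 0.0175] pts 38 42 pos [ 0.6227 -0.0078  0.0383] F [ 0.3  0.4 -5.2] T [-0.029 -0.22  -0.017] w 0.0611
```

servo_tool:
  targets:
    - {"dp": [0,0,0],"fingers": -0.44,"turn": 0}
    - {"dp": [0,0,0],"fingers": -0.45,"turn": 0}
    - {"dp": [0,0,0],"fingers": -0.45,"turn": 0}
  squeeze: 20

```text
t: 17.48
position: [0.6227, -0.0078, 0.0382]
eef_rot: [0.818, 1.571, -2.376]
wrist_force: [0.2, -0.3, -5.5]
grip_width: 0.062
```

```bash
python3 tilt.py
```

```text
t 17.52 tilt 0.89 ext [-0.124  0.013] underside z at ends [0.0155 0.0176] pts 38 43 pos [ 0.6227 -0.0078  0.0383] F [-0.6  0.5 -5.6] T [-0.004 -0.241 -0.054] w 0.0619
```

servo_tool:
  targets:
    - {"dp": [0,0,0],"fingers": -0.46,"turn": 0}
    - {"dp": [0,0,0],"fingers": -0.46,"turn": 0}
  squeeze: 20

```text
t: 17.77
position: [0.6226, -0.0078, 0.0383]
eef_rot: [0.33, 1.571, -2.863]
wrist_force: [-0.8, -1.0, -4.5]
grip_width: 0.0626
```

```bash
python3 tilt.py
```

```text
t 17.82 tilt 6.87 ext [-0.121  0.016] underside z at ends [0.0029 0.0195] pts 43 43 pos [ 0.6226 -0.0077  0.0383] F [-0.9  0.3 -5.3] T [ 0.042 -0.137  0.041] w 0.0621
```

servo_tool:
  targets:
    - {"dp": [5,0,0],"fingers": -0.46,"turn": 0}
    - {"dp": [5,0,0],"fingers": -0.46,"turn": 0}
    - {"dp": [4,0,0],"fingers": -0.46,"turn": 0}
    - {"dp": [0,0,0],"fingers": -0.47,"turn": 0}
    - {"dp": [0,0,0],"fingers": 0.4,"turn": 0}
    - {"dp": [0,0,0],"fingers": 0.4,"turn": 0}
    - {"dp": [0,0,0],"fingers": 0.4,"turn": 0}
    - {"dp": [-4,0,0],"fingers": 0.4,"turn": 0}
    - {"dp": [-6,0,0],"fingers": 0.4,"turn": 0}
  squeeze: 110

```text
t: 18.95
position: [0.6215, -0.0079, 0.0333]
eef_rot: [0.094, 1.568, -3.099]
wrist_force: [-0.1, 0.7, -4.8]
grip_width: 0.0598
```

```bash
python3 - <<'E'
from tilt import *
look(); plan([.578,.335,.17],105)
p=imaging.capture("top"); cv2.imwrite("pics/t3.png",p["color"])
for l in("jar","cup","bottle","maquette"): print(l,[(round(r["conf"],2),np.round(atz(p,r["point"],0)[0],3)) for r in spot_point(p,l)[:2]])
E
```

```text
t 19.0 tilt 2.9 ext [-0.124  0.012] underside z at ends [0.0076 0.0145] pts 36 42 pos [ 0.6223 -0.0078  0.0344] F [ 0.4 -0.3 -5. ] T [-0.021 -0.262 -0.031] w 0.0597
t 19.0 pos [ 0.6223 -0.0078  0.0344] jaw yaw -93.0 toolx [-0.001 -0.    -1.   ] q7 -1.79 F [ 0.4 -0.3 -5. ] w 0.0597
dp [-135.5 -340.    62.1]
turn -18.0
jar [(0.83, array([0.595, 0.203, 0.   ]))]
cup [(0.7, array([ 0.587, -0.208,  0.   ]))]
bottle [(0.83, array([0.69 , 0.319, 0.   ]))]
maquette [(0.82, array([ 0.431, -0.3  ,  0.   ]))]
```

servo_tool:
  targets:
    - {"dp": [-6,0,0],"fingers": 0.4,"turn": 0}
    - {"dp": [-14,0,0],"fingers": 0.4,"turn": 0}
    - {"dp": [-20,0,0],"fingers": 0.4,"turn": 0}
    - {"dp": [-24,0,0],"fingers": 0.4,"turn": 0}
    - {"dp": [-24,0,0],"fingers": 0.4,"turn": 0}
    - {"dp": [-22,0,0],"fingers": 0.4,"turn": 0}
    - {"dp": [-14,0,0],"fingers": 0.4,"turn": 0}
    - {"dp": [-8,0,0],"fingers": 0.4,"turn": 0}
    - {"dp": [-4,0,0],"fingers": 0.4,"turn": 0}
  squeeze: 110

```text
t: 20.38
position: [0.6225, -0.0078, 0.1705]
eef_rot: [0.854, 1.571, -2.339]
wrist_force: [-0.2, -0.1, -6.1]
grip_width: 0.0595
```

servo_tool:
  targets:
    - {"dp": [0,-10,2],"fingers": 0.4,"turn": 0}
    - {"dp": [0,-16,3],"fingers": 0.4,"turn": 0}
    - {"dp": [0,-20,3.6],"fingers": 0.4,"turn": 0}
    - {"dp": [0,-20,3.6],"fingers": 0.4,"turn": 0}
    - {"dp": [0,-20,3.6],"fingers": 0.4,"turn": 0}
    - {"dp": [0,-20,3.6],"fingers": 0.4,"turn": 0}
    - {"dp": [0,-20,3.6],"fingers": 0.4,"turn": 0}
    - {"dp": [0,-20,3.6],"fingers": 0.4,"turn": 0}
    - {"dp": [0,-20,3.6],"fingers": 0.4,"turn": 0}
    - {"dp": [0,-20,3.6],"fingers": 0.4,"turn": 0}
    - {"dp": [0,-20,3.6],"fingers": 0.4,"turn": 0}
    - {"dp": [0,-20,3.6],"fingers": 0.4,"turn": 0}
    - {"dp": [0,-20,3.6],"fingers": 0.4,"turn": 0}
    - {"dp": [0,-20,3.6],"fingers": 0.4,"turn": 0}
    - {"dp": [0,-20,3.6],"fingers": 0.4,"turn": 0}
    - {"dp": [0,-20,3.6],"fingers": 0.4,"turn": 0}
    - {"dp": [0,-16,3],"fingers": 0.4,"turn": 0}
    - {"dp": [0,-10,2],"fingers": 0.4,"turn": 0}
    - {"dp": [0,-8,1],"fingers": 0.4,"turn": -2}

```text
t: 22.75
position: [0.579, 0.3353, 0.1702]
eef_rot: [1.671, 1.57, -1.486]
wrist_force: [-0.2, 0.1, -4.7]
grip_width: 0.0599
```

servo_tool:
  targets:
    - {"dp": [0,0,0],"fingers": 0.4,"turn": -3}
    - {"dp": [0,0,0],"fingers": 0.4,"turn": -4}
    - {"dp": [0,0,0],"fingers": 0.4,"turn": -4}
    - {"dp": [0,0,0],"fingers": 0.4,"turn": -3}
    - {"dp": [0,0,0],"fingers": 0.4,"turn": -2}
    - {"dp": [0,0,0],"fingers": 0.4,"turn": 0}

```text
t: 23.5
position: [0.5792, 0.3346, 0.1702]
eef_rot: [1.069, 1.571, -1.811]
wrist_force: [-0.1, 0.6, -4.9]
grip_width: 0.0594
```

```bash
python3 - <<'E'
from tilt import *
q,*_=look(); plan([.578,.335,.07],105)
p=imaging.capture("top")
a=cv2.resize(p["color"][130:330,110:310],(400,400));b=cv2.resize(q["color"][80:240,220:380],(400,400))
cv2.imwrite("pics/t4.png",np.hstack([a,b]))
E
```

```text
t 23.55 tilt 0.93 ext [-0.13   0.011] underside z at ends [0.1455 0.1478] pts 34 37 pos [0.5791 0.3347 0.1702] F [ 0.4 -0.2 -4.8] T [ 0.119 -0.244 -0.036] w 0.0599
t 23.55 pos [0.5791 0.3347 0.1702] jaw yaw -75.0 toolx [-0. -0. -1.] q7 -2.04 F [ 0.4 -0.2 -4.8] w 0.0599
dp [100.2  -0.6   1. ]
turn -0.0
```

View pics/t4.png

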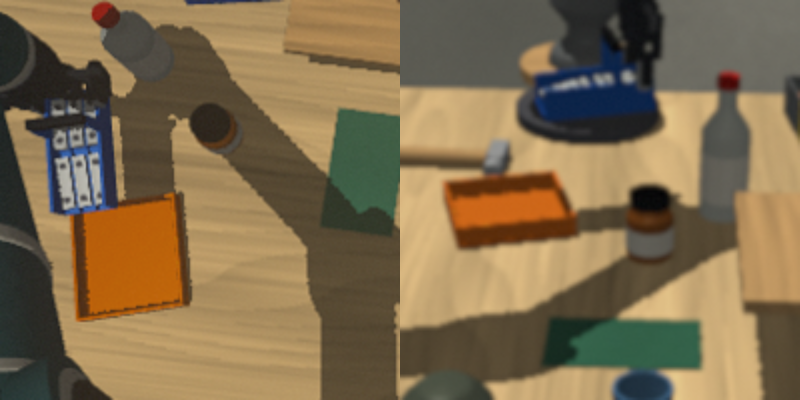

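servo_tool:
  targets:
    - {"dp": [8,0,0],"fingers": 0.4,"turn": 0}
    - {"dp": [16,0,0],"fingers": 0.4,"turn": 0}
    - {"dp": [20,0,0],"fingers": 0.4,"turn": 0}
    - {"dp": [20,0,0],"fingers": 0.4,"turn": 0}
    - {"dp": [16,0,0],"fingers": 0.4,"turn": 0}
    - {"dp": [10,0,0],"fingers": 0.4,"turn": 0}
    - {"dp": [6,0,0],"fingers": 0.4,"turn": 0}
    - {"dp": [4,0,0],"fingers": 0.4,"turn": 0}
    - {"dp": [0,0,0],"fingers": 0.4,"turn": 0}

```text
t: 24.72
position: [0.5791, 0.335, 0.0704]
eef_rot: [3.14, 1.571, 0.261]
wrist_force: [1.1, -0.3, -5.3]
grip_width: 0.0598
```

```bash
python3 tilt.py
```

```text
t 24.77 tilt 0.4 ext [-0.13   0.006] underside z at ends [0.0521 0.053 ] pts 29 34 pos [0.5792 0.3351 0.0707] F [ 0.5 -0.4 -5.2] T [ 0.086 -0.267 -0.023] w 0.0597
```

servo_tool:
  targets:
    - {"dp": [4,0,0],"fingers": 0.4,"turn": 0}
    - {"dp": [3,0,0],"fingers": 0.4,"turn": 0}
    - {"dp": [0,0,0],"fingers": 0.4,"turn": 0}

```text
t: 25.15
position: [0.5788, 0.3348, 0.0629]
eef_rot: [0.447, 1.57, -2.432]
wrist_force: [-0.2, -0.2, -4.4]
grip_width: 0.06
```

```bash
python3 - <<'E'
from tilt import *
q,*_=look()
cv2.imwrite("pics/t5.png",cv2.resize(q["color"][120:210,230:380],None,fx=5,fy=5,interpolation=cv2.INTER_CUBIC))
E
```

```text
t 25.2 tilt 0.08 ext [-0.13   0.027] underside z at ends [0.0451 0.0453] pts 35 39 pos [0.5788 0.3349 0.063 ] F [ 0.4 -0.4 -4.9] T [ 0.113 -0.249  0.021] w 0.0599
```

View pics/t5.png

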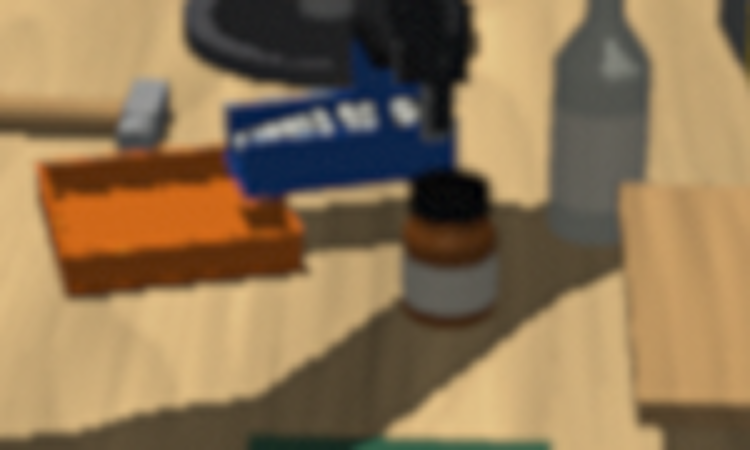

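```bash
sed -i 's/k=(abs(a)<.13)&/k=(a>-.14)\&(a<amax)\&/; s/def look(save=None)/def look(save=None,amax=-.02)/' tilt.py; python3 tilt.py
```

```text
t 25.25 tilt 0.76 ext [-0.133 -0.02 ] underside z at ends [0.0446 0.0461] pts 27 28 pos [0.579  0.335  0.0632] F [-0.3  0.3 -5.4] T [ 0.062 -0.234  0.066] w 0.0597
```

servo_tool:
  targets:
    - {"dp": [3,0,0],"fingers": 0.4,"turn": 0}
    - {"dp": [2,0,0],"fingers": 0.4,"turn": 0}
    - {"dp": [0,0,0],"fingers": 0.4,"turn": 0}

```text
t: 25.62
position: [0.5788, 0.3349, 0.0579]
eef_rot: [0.315, 1.57, -2.564]
wrist_force: [0.2, 1.1, -5.7]
grip_width: 0.0598
```

```bash
python3 tilt.py
```

```text
t 25.68 tilt 1.99 ext [-0.133 -0.02 ] underside z at ends [0.038  0.0419] pts 24 28 pos [0.5788 0.3349 0.0581] F [-0.8  1.  -5.2] T [ 0.069 -0.214  0.002] w 0.06
```

servo_tool:
  targets:
    - {"dp": [2,0,0],"fingers": 0.4,"turn": 0}
    - {"dp": [1,0,0],"fingers": 0.4,"turn": 0}
    - {"dp": [0,0,0],"fingers": 0.4,"turn": 0}

```text
t: 26.05
position: [0.5793, 0.3351, 0.0556]
eef_rot: [-2.956, 1.57, 0.447]
wrist_force: [1.4, 0.3, -2.8]
grip_width: 0.06
```

```bash
python3 tilt.py
```

```text
t 26.1 tilt 1.59 ext [-0.134 -0.021] underside z at ends [0.0361 0.0392] pts 24 28 pos [0.5793 0.3351 0.0556] F [ 1.7 -0.3 -2.6] T [ 0.074 -0.182 -0.008] w 0.0603
```

servo_tool:
  targets:
    - {"dp": [0,0,0],"fingers": -0.44,"turn": 0}
    - {"dp": [0,0,0],"fingers": -0.46,"turn": 0}
    - {"dp": [-2,0,0],"fingers": -0.46,"turn": 0}
    - {"dp": [-2,0,0],"fingers": -0.46,"turn": 0}
    - {"dp": [-2,0,0],"fingers": -0.46,"turn": 0}
    - {"dp": [-2,0,0],"fingers": -0.46,"turn": 0}
    - {"dp": [-2,0,0],"fingers": -0.46,"turn": 0}
    - {"dp": [-2,0,0],"fingers": -0.46,"turn": 0}
    - {"dp": [0,0,0],"fingers": -0.46,"turn": 0}
  squeeze: 20

```text
t: 27.22
position: [0.5792, 0.3351, 0.0675]
eef_rot: [-2.94, 1.57, 0.464]
wrist_force: [0.5, -0.9, -3.9]
grip_width: 0.0624
```

```bash
python3 tilt.py
```

```text
t 27.27 tilt 9.22 ext [-0.127 -0.021] underside z at ends [0.0329 0.0502] pts 23 26 pos [0.5791 0.3351 0.0674] F [ 0.6 -0.1 -3.9] T [ 0.063 -0.209  0.011] w 0.0626
```

```bash
cat > bars.py <<'E'
from tilt import *
import sys
def bars(tilt,save=None):
    p=imaging.capture("top"); s=observe(); M=R.from_euler('xyz',s["eef_rot"]).as_matrix()
    y=-M[:,1]; y=y if y[1]>0 else -y; x0=np.cross(y,[0,0,1]); x0/=np.linalg.norm(x0)
    c,sn=np.cos(np.radians(tilt)),np.sin(np.radians(tilt)); X=x0*c+np.array([0,0,sn]); Z=-x0*sn+np.array([0,0,c])
    O=s["position"]+[0,0,.0105]-X*.056-Z*.034
    gx=np.arange(70,-131,-1)/1000; gy=np.arange(40,-41,-1)/1000
    GX,GY=np.meshgrid(gx,gy,indexing='ij'); zf=np.where(GX>.002,.032,.032+(GX-.002)*np.tan(np.radians(11)))
    P=O+GX[...,None]*X+GY[...,None]*y+zf[...,None]*Z
    uv=proj(p,P.reshape(-1,3)).astype(np.float32).reshape(*GX.shape,2)
    W=cv2.remap(p["color"],uv[...,0],uv[...,1],cv2.INTER_CUBIC); hs=cv2.cvtColor(W,cv2.COLOR_BGR2HSV)
    wh=(hs[...,1]<70)&(hs[...,2]>120)
    for L in(-.019,0,.019):
        f=wh[:,abs(gy-L)<.005].mean(1)>.5; k=gx[f]*1000
        r=np.split(k,np.nonzero(np.diff(k)<-4)[0]+1) if len(k) else []
        print("lane",L,[(round(a[0]),round(a[-1])) for a in r if len(a)>3])
    if save: cv2.imwrite(save,cv2.resize(W,None,fx=4,fy=3))
    return W
if __name__=="__main__":
    look(); bars(float(sys.argv[1]),sys.argv[2] if len(sys.argv)>2 else None)
E
python3 bars.py 10 pics/b1.png
```

```text
t 27.32 tilt 9.22 ext [-0.127 -0.021] underside z at ends [0.0329 0.0502] pts 23 26 pos [0.5792 0.3351 0.0674] F [ 0.   0.1 -4.6] T [ 0.08  -0.201  0.074] w 0.0622
lane -0.019 [(43, 36), (14, 6), (-5, -13), (-19, -51), (-59, -63)]
lane 0 [(50, 38), (13, 6), (-5, -12), (-19, -52), (-58, -65)]
lane 0.019 [(51, 38), (12, 5), (-5, -12), (-19, -51), (-57, -64)]
```

View pics/b1.png

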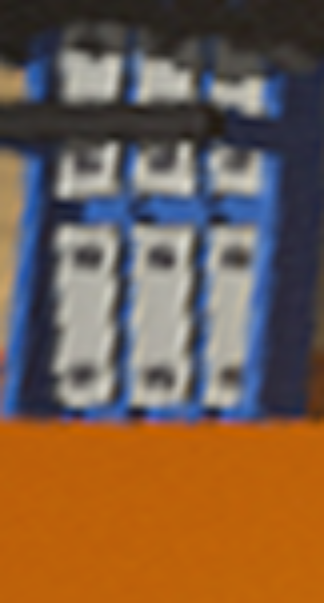

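servo_tool:
  targets:
    - {"dp": [-2,0,0],"fingers": -0.46,"turn": 0}
    - {"dp": [-2,0,0],"fingers": -0.46,"turn": 0}
    - {"dp": [-1,0,0],"fingers": -0.46,"turn": 0}
    - {"dp": [0,0,0],"fingers": -0.46,"turn": 0}

```text
t: 27.88
position: [0.5791, 0.335, 0.0724]
eef_rot: [-3.01, 1.571, 0.394]
wrist_force: [0.6, -0.3, -5.1]
grip_width: 0.0624
```

```bash
python3 bars.py 13
```

```text
t 27.93 tilt 11.02 ext [-0.127 -0.021] underside z at ends [0.0327 0.0534] pts 21 25 pos [0.579  0.335  0.0724] F [ 1.   0.2 -4.6] T [ 0.039 -0.192  0.003] w 0.0627
lane -0.019 [(43, 33), (14, 6), (-4, -12), (-18, -51), (-59, -63)]
lane 0 [(49, 35), (14, 6), (-4, -12), (-18, -52), (-58, -64)]
lane 0.019 [(51, 35), (12, 5), (-4, -12), (-18, -52), (-58, -64)]
```

servo_tool:
  targets:
    - {"dp": [-1,0,0],"fingers": -0.46,"turn": 0}
    - {"dp": [-1,0,0],"fingers": -0.46,"turn": 0}
    - {"dp": [0,0,0],"fingers": -0.46,"turn": 0}

```text
t: 28.35
position: [0.579, 0.335, 0.0743]
eef_rot: [-3.008, 1.571, 0.396]
wrist_force: [0.7, -0.3, -5.1]
grip_width: 0.0624
```

```bash
python3 bars.py 14
```

```text
t 28.4 tilt 12.24 ext [-0.126 -0.021] underside z at ends [0.0323 0.0552] pts 21 25 pos [0.579  0.335  0.0743] F [-0.6 -0.1 -4.6] T [ 0.025 -0.149  0.034] w 0.0624
lane -0.019 [(43, 32), (13, 7), (-4, -12), (-18, -52), (-59, -63)]
lane 0 [(48, 34), (14, 6), (-5, -12), (-18, -51), (-58, -65)]
lane 0.019 [(50, 34), (13, 5), (-4, -12), (-18, -51), (-58, -64)]
```

servo_tool:
  targets:
    - {"dp": [-1,0,0],"fingers": -0.46,"turn": 0}
    - {"dp": [-1,0,0],"fingers": -0.46,"turn": 0}
    - {"dp": [0,0,0],"fingers": -0.46,"turn": 0}

```text
t: 28.82
position: [0.579, 0.335, 0.0764]
eef_rot: [3.025, 1.571, 0.145]
wrist_force: [0.2, -0.3, -4.6]
grip_width: 0.0624
```

```bash
python3 bars.py 15
```

```text
t 28.88 tilt 12.38 ext [-0.126 -0.021] underside z at ends [0.0326 0.0558] pts 22 25 pos [0.579  0.335  0.0764] F [ 0.4  0.8 -4.5] T [ 0.068 -0.137 -0.031] w 0.0624
lane -0.019 [(43, 32), (15, 7), (-5, -12), (-19, -51), (-59, -62)]
lane 0 [(50, 33), (14, 7), (-5, -12), (-19, -51), (-58, -64)]
lane 0.019 [(50, 33), (13, 6), (-5, -11), (-18, -51), (-58, -64)]
```

servo_tool:
  targets:
    - {"dp": [-1,0,0],"fingers": -0.46,"turn": 0}
    - {"dp": [-1,0,0],"fingers": -0.46,"turn": 0}
    - {"dp": [0,0,0],"fingers": -0.46,"turn": 0}

```text
t: 29.3
position: [0.579, 0.335, 0.0784]
eef_rot: [-2.93, 1.571, 0.474]
wrist_force: [-0.7, 0.4, -4.5]
grip_width: 0.0623
```

```bash
python3 bars.py 16
```

```text
t 29.35 tilt 14.49 ext [-0.126 -0.021] underside z at ends [0.0312 0.0585] pts 21 25 pos [0.579  0.335  0.0783] F [-0.7  0.2 -4.7] T [ 0.043 -0.19   0.058] w 0.0624
lane -0.019 [(44, 31), (15, 7), (-5, -12), (-19, -51), (-59, -63)]
lane 0 [(50, 33), (14, 7), (-5, -12), (-18, -52), (-58, -64)]
lane 0.019 [(50, 33), (13, 6), (-5, -11), (-19, -52), (-58, -64)]
```

servo_tool:
  targets:
    - {"dp": [-1,0,0],"fingers": -0.46,"turn": 0}
    - {"dp": [-1,0,0],"fingers": -0.46,"turn": 0}
    - {"dp": [0,0,0],"fingers": -0.46,"turn": 0}

```text
t: 29.78
position: [0.5791, 0.335, 0.0804]
eef_rot: [-3.103, 1.571, 0.301]
wrist_force: [-0.7, -0.2, -5.3]
grip_width: 0.0625
```

```bash
python3 bars.py 17
```

```text
t 29.82 tilt 13.42 ext [-0.123 -0.021] underside z at ends [0.0338 0.0583] pts 22 24 pos [0.579  0.335  0.0803] F [ 0.2  0.1 -3.9] T [ 0.055 -0.211  0.078] w 0.0626
lane -0.019 [(44, 31), (14, 7), (-5, -12), (-18, -51), (-59, -63)]
lane 0 [(49, 31), (13, 7), (-4, -11), (-19, -51), (-59, -64)]
lane 0.019 [(51, 31), (13, 6), (-4, -12), (-19, -51), (-59, -64)]
```

servo_tool:
  targets:
    - {"dp": [-1,0,0],"fingers": -0.46,"turn": 0}
    - {"dp": [-1,0,0],"fingers": -0.46,"turn": 0}
    - {"dp": [0,0,0],"fingers": -0.46,"turn": 0}

```text
t: 30.25
position: [0.579, 0.335, 0.0823]
eef_rot: [-3.05, 1.571, 0.354]
wrist_force: [-0.1, 0.6, -5.1]
grip_width: 0.0623
```

```bash
python3 bars.py 17
```

```text
t 30.3 tilt 14.9 ext [-0.123 -0.021] underside z at ends [0.0328 0.0601] pts 22 24 pos [0.579  0.335  0.0823] F [-0.1  0.2 -4.3] T [ 0.05  -0.163 -0.1  ] w 0.0623
lane -0.019 [(44, 30), (13, 7), (-4, -11), (-18, -51), (-58, -63)]
lane 0 [(49, 30), (12, 7), (-4, -11), (-18, -51), (-58, -63)]
lane 0.019 [(51, 30), (13, 6), (-4, -10), (-18, -51), (-58, -63)]
```

servo_tool:
  targets:
    - {"dp": [-1,0,0],"fingers": -0.46,"turn": 0}
    - {"dp": [-1,0,0],"fingers": -0.46,"turn": 0}
    - {"dp": [0,0,0],"fingers": -0.46,"turn": 0}

```text
t: 30.72
position: [0.579, 0.335, 0.0844]
eef_rot: [-3.004, 1.571, 0.4]
wrist_force: [0.3, -0.7, -4.5]
grip_width: 0.0623
```

```bash
python3 bars.py 18
```

```text
t 30.77 tilt 15.55 ext [-0.123 -0.021] underside z at ends [0.033  0.0616] pts 22 24 pos [0.579  0.335  0.0843] F [-0.5 -0.7 -3.7] T [ 0.036 -0.134  0.006] w 0.0623
lane -0.019 [(43, 30), (13, 7), (-5, -11), (-19, -50), (-58, -63)]
lane 0 [(51, 30), (12, 7), (-5, -11), (-18, -51), (-58, -63)]
lane 0.019 [(51, 30), (13, 6), (-5, -11), (-18, -51), (-58, -63)]
```

servo_tool:
  targets:
    - {"dp": [-1,0,0],"fingers": -0.46,"turn": 0}
    - {"dp": [-1,0,0],"fingers": -0.46,"turn": 0}
    - {"dp": [0,0,0],"fingers": -0.46,"turn": 0}

```text
t: 31.2
position: [0.579, 0.335, 0.0864]
eef_rot: [-2.95, 1.571, 0.454]
wrist_force: [-0.2, -0.2, -3.7]
grip_width: 0.0625
```

```bash
python3 bars.py 19
```

```text
t 31.25 tilt 17.41 ext [-0.123 -0.021] underside z at ends [0.0318 0.0639] pts 22 24 pos [0.579  0.335  0.0863] F [-0.3 -0.  -5. ] T [ 0.044 -0.173 -0.016] w 0.0625
lane -0.019 [(43, 30), (12, 7), (-5, -11), (-19, -50), (-58, -63)]
lane 0 [(50, 29), (12, 7), (-5, -11), (-19, -50), (-58, -65)]
lane 0.019 [(50, 29), (12, 6), (-5, -11), (-19, -51), (-58, -64)]
```

servo_tool:
  targets:
    - {"dp": [-1,0,0],"fingers": -0.46,"turn": 0}
    - {"dp": [-1,0,0],"fingers": -0.46,"turn": 0}
    - {"dp": [0,0,0],"fingers": -0.46,"turn": 0}

```text
t: 31.68
position: [0.579, 0.335, 0.0884]
eef_rot: [-3.101, 1.571, 0.303]
wrist_force: [-0.4, 1.1, -5.8]
grip_width: 0.062
```

```bash
python3 bars.py 19
```

```text
t 31.73 tilt 18.2 ext [-0.123 -0.021] underside z at ends [0.0317 0.0654] pts 22 24 pos [0.579  0.335  0.0883] F [-1.3 -0.3 -4.7] T [ 0.054 -0.163  0.002] w 0.0622
lane -0.019 [(43, 29), (11, 7), (-5, -11), (-18, -50), (-58, -63)]
lane 0 [(50, 29), (11, 7), (-5, -11), (-18, -50), (-58, -64)]
lane 0.019 [(50, 29), (11, 7), (-5, -11), (-17, -51), (-58, -64)]
```

servo_tool:
  targets:
    - {"dp": [-1,0,0],"fingers": -0.46,"turn": 0}
    - {"dp": [-1,0,0],"fingers": -0.46,"turn": 0}
    - {"dp": [0,0,0],"fingers": -0.46,"turn": 0}

```text
t: 32.15
position: [0.579, 0.335, 0.0904]
eef_rot: [-2.842, 1.571, 0.562]
wrist_force: [0.2, -0.6, -5.0]
grip_width: 0.0624
```

```bash
python3 bars.py 20
```

```text
t 32.2 tilt 18.49 ext [-0.123 -0.021] underside z at ends [0.0326 0.0669] pts 22 24 pos [0.579  0.335  0.0903] F [ 0.4 -0.4 -5.4] T [ 0.041 -0.155  0.038] w 0.0624
lane -0.019 [(41, 29), (11, 7), (-4, -11), (-18, -51), (-59, -63)]
lane 0 [(52, 28), (11, 7), (-4, -12), (-18, -51), (-58, -64)]
lane 0.019 [(52, 28), (10, 7), (-4, -11), (-18, -51), (-58, -63)]
```

servo_tool:
  targets:
    - {"dp": [-1,0,0],"fingers": -0.46,"turn": 0}
    - {"dp": [-1,0,0],"fingers": -0.46,"turn": 0}
    - {"dp": [0,0,0],"fingers": -0.46,"turn": 0}

```text
t: 32.62
position: [0.5791, 0.335, 0.0924]
eef_rot: [-3.005, 1.571, 0.399]
wrist_force: [0.5, -0.2, -5.9]
grip_width: 0.0622
```

```bash
python3 bars.py 21
```

```text
t 32.67 tilt 19.93 ext [-0.12  -0.021] underside z at ends [0.0325 0.0686] pts 19 23 pos [0.579  0.335  0.0923] F [ 0.2  0.3 -5. ] T [ 0.088 -0.162 -0.019] w 0.0626
lane -0.019 [(42, 29), (-4, -12), (-18, -50), (-58, -63)]
lane 0 [(49, 28), (-7, -15), (-22, -54), (-62, -66)]
lane 0.019 [(51, 28), (10, 6), (-4, -11), (-18, -51), (-58, -63)]
```

servo_tool:
  targets:
    - {"dp": [0,0,0],"fingers": -0.45,"turn": 0}
    - {"dp": [0,0,0],"fingers": -0.45,"turn": 0}

```text
t: 32.98
position: [0.5789, 0.3349, 0.0922]
eef_rot: [0.741, 1.571, -2.138]
wrist_force: [-0.1, 0.2, -5.5]
grip_width: 0.062
```

```bash
python3 bars.py 21
```

```text
t 33.02 tilt 19.69 ext [-0.12  -0.021] underside z at ends [0.0326 0.0682] pts 21 23 pos [0.579  0.335  0.0922] F [ 0.9 -0.4 -5.5] T [-0.02  -0.136 -0.016] w 0.0624
lane -0.019 [(42, 29), (-4, -12), (-18, -50), (-59, -63)]
lane 0 [(49, 27), (10, 7), (-16, -23), (-30, -63), (-71, -75)]
lane 0.019 [(51, 28), (10, 6), (-4, -11), (-18, -52), (-58, -63)]
```

servo_tool:
  targets:
    - {"dp": [0,0,0],"fingers": -0.45,"turn": 0}
    - {"dp": [0,0,0],"fingers": -0.45,"turn": 0}
    - {"dp": [0,0,0],"fingers": -0.45,"turn": 0}
    - {"dp": [0,0,0],"fingers": -0.45,"turn": 0}

```text
t: 33.58
position: [0.579, 0.335, 0.0922]
eef_rot: [1.536, 1.571, -1.343]
wrist_force: [0.0, -0.3, -5.3]
grip_width: 0.0623
```

```bash
python3 bars.py 21
```

```text
t 33.62 tilt 19.69 ext [-0.12  -0.021] underside z at ends [0.0326 0.0682] pts 21 23 pos [0.579  0.3349 0.0923] F [-0.2 -0.4 -4.5] T [ 0.043 -0.139  0.027] w 0.0624
lane -0.019 [(42, 29), (-4, -11), (-18, -51), (-60, -63)]
lane 0 [(49, 28), (10, 7), (-52, -62), (-71, -92)]
lane 0.019 [(51, 28), (10, 6), (-4, -11), (-18, -52), (-58, -63)]
```

servo_tool:
  targets:
    - {"dp": [-1,0,0],"fingers": -0.46,"turn": 0}
    - {"dp": [-1,0,0],"fingers": -0.46,"turn": 0}
    - {"dp": [0,0,0],"fingers": -0.46,"turn": 0}

```text
t: 34.05
position: [0.5791, 0.335, 0.0945]
eef_rot: [-2.931, 1.57, 0.473]
wrist_force: [-0.7, 0.1, -4.5]
grip_width: 0.0624
```

```bash
python3 bars.py 22
```

```text
t 34.1 tilt 19.56 ext [-0.12  -0.021] underside z at ends [0.0349 0.0702] pts 20 23 pos [0.579  0.335  0.0944] F [ 1.3 -0.  -4.7] T [ 0.064 -0.153  0.014] w 0.0622
lane -0.019 [(43, 28), (11, 8), (-5, -11), (-19, -51), (-60, -63)]
lane 0 [(51, 27), (10, 7), (-53, -64), (-72, -94)]
lane 0.019 [(51, 27), (9, 6), (-5, -11), (-19, -52), (-59, -65)]
```

servo_tool:
  targets:
    - {"dp": [0,0,0],"fingers": -0.465,"turn": 0}
    - {"dp": [0,0,0],"fingers": -0.465,"turn": 0}

```text
t: 34.4
position: [0.5789, 0.335, 0.0943]
eef_rot: [0.333, 1.571, -2.546]
wrist_force: [0.1, 0.1, -3.4]
grip_width: 0.0626
```

```bash
python3 bars.py 22
```

```text
t 34.45 tilt 20.15 ext [-0.12  -0.021] underside z at ends [0.0325 0.0689] pts 21 23 pos [0.5789 0.335  0.0943] F [-0.5 -0.2 -4.3] T [ 0.032 -0.07   0.015] w 0.0626
lane -0.019 [(43, 28), (-10, -17), (-24, -55), (-64, -68)]
lane 0 [(51, 27), (-51, -61), (-69, -93)]
lane 0.019 [(51, 27), (-10, -16), (-23, -56), (-63, -68)]
```

servo_tool:
  targets:
    - {"dp": [-1,0,0],"fingers": -0.465,"turn": 0}
    - {"dp": [-1,0,0],"fingers": -0.465,"turn": 0}
    - {"dp": [0,0,0],"fingers": -0.465,"turn": 0}

```text
t: 34.88
position: [0.579, 0.335, 0.0964]
eef_rot: [-3.04, 1.571, 0.364]
wrist_force: [0.2, -0.1, -4.9]
grip_width: 0.0625
```

```bash
python3 bars.py 23
```

```text
t 34.92 tilt 20.17 ext [-0.12  -0.021] underside z at ends [0.0332 0.0697] pts 23 24 pos [0.579  0.335  0.0964] F [ 0.4  0.3 -4.1] T [ 0.039 -0.102 -0.04 ] w 0.0626
lane -0.019 [(42, 28), (-48, -53), (-62, -90), (-98, -103)]
lane 0 [(50, 26), (-52, -61), (-69, -94)]
lane 0.019 [(51, 26), (-46, -53), (-61, -91), (-99, -103)]
```

servo_tool:
  targets:
    - {"dp": [0,0,0],"fingers": -0.3,"turn": 0}
    - {"dp": [0,0,0],"fingers": 0.4,"turn": 0}
    - {"dp": [0,0,0],"fingers": 0.4,"turn": 0}
    - {"dp": [-3,0,0],"fingers": 0.4,"turn": 0}
    - {"dp": [-5,0,0],"fingers": 0.4,"turn": 0}
    - {"dp": [-6,0,0],"fingers": 0.4,"turn": 0}
    - {"dp": [-6,0,0],"fingers": 0.4,"turn": 0}
    - {"dp": [-6,0,0],"fingers": 0.4,"turn": 0}
    - {"dp": [-4,0,0],"fingers": 0.4,"turn": 0}
    - {"dp": [0,0,0],"fingers": 0.4,"turn": 0}
  squeeze: 80

```text
t: 36.22
position: [0.5794, 0.3352, 0.127]
eef_rot: [-2.903, 1.569, 0.501]
wrist_force: [1.7, -0.4, -2.8]
grip_width: 0.0606
```

```bash
python3 - <<'E'
from bars import *
q,*_=look(); W=bars(21)
p=imaging.capture("top")
a=cv2.resize(p["color"][170:330,110:230],(300,400),interpolation=cv2.INTER_CUBIC);b=cv2.resize(q["color"][100:220,220:340],(400,400),interpolation=cv2.INTER_CUBIC)
cv2.imwrite("pics/b2.png",np.hstack([a,b]))
E
```

```text
t 36.27 tilt 20.07 ext [-0.126 -0.021] underside z at ends [0.0614 0.0995] pts 23 25 pos [0.5794 0.3352 0.1268] F [ 0.9  0.6 -3.1] T [ 0.086 -0.234 -0.013] w 0.0605
lane -0.019 [(43, 29)]
lane 0 [(49, 27), (-84, -98), (-105, -108)]
lane 0.019 [(50, 27)]
```

View pics/b2.png

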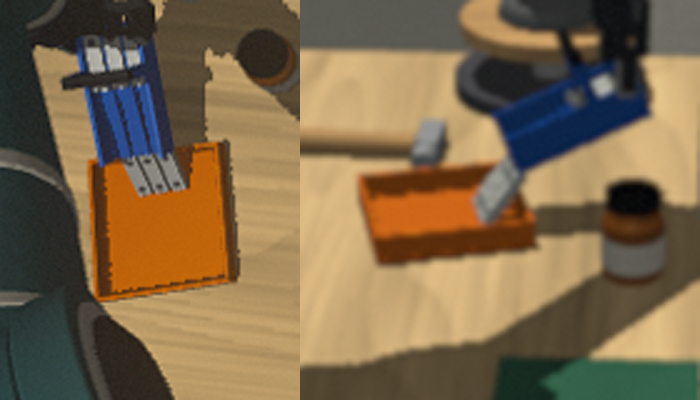

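servo_tool:
  targets:
    - {"dp": [2,0,2],"fingers": 0.4,"turn": 0}
    - {"dp": [2,0,4],"fingers": 0.4,"turn": 0}
    - {"dp": [1,0,5],"fingers": 0.4,"turn": 0}
    - {"dp": [0,0,5],"fingers": 0.4,"turn": 0}
    - {"dp": [0,0,5],"fingers": 0.4,"turn": 0}
    - {"dp": [0,0,4],"fingers": 0.4,"turn": 0}
    - {"dp": [0,0,2],"fingers": 0.4,"turn": 0}
    - {"dp": [0,0,0],"fingers": 0.4,"turn": 0}

```text
t: 37.38
position: [0.5525, 0.3278, 0.121]
eef_rot: [0.267, 1.57, -2.612]
wrist_force: [-0.1, 0.0, 2.0]
grip_width: 0.0606
```

```bash
cat > tr.py <<'E'
from bars import *
look(); bars(21)
p=imaging.capture("top"); H,S,V=cv2.split(cv2.cvtColor(p["color"],cv2.COLOR_BGR2HSV))
T=np.array([.415,.2915,0]); c,s=np.cos(.262),np.sin(.262)
v,u=np.nonzero((S<80)&(V>110)&(p["depth"]>0)); X=world(p,np.c_[u,v]); d=X-T; tx=d[:,0]*c+d[:,1]*s; ty=-d[:,0]*s+d[:,1]*c
k=(abs(tx)<.075)&(abs(ty)<.07)&(X[:,2]<.09)
print("grey in tray",k.sum(),"x",np.round(np.percentile(tx[k],[2,50,98]),3),"y",np.round(np.percentile(ty[k],[2,50,98]),3),"z",np.round(np.percentile(X[k,2],[2,50,98]),3)) if k.any() else print("none")
m=np.zeros((400,640),np.uint8); m[v[k],u[k]]=1
n,l,st,ce=cv2.connectedComponentsWithStats(m)
for i in range(1,n):
    if st[i,4]>15:
        q=l[v,u]==i; q&=k; print(st[i,4],np.round(cv2.minAreaRect(np.c_[tx[q],ty[q]].astype(np.float32)*1000)[:2],0).tolist(),"z",np.round(np.percentile(X[q,2],[5,95]),3))
E
python3 tr.py
```

```text
t 37.42 tilt 16.98 ext [-0.123 -0.023] underside z at ends [0.068  0.0987] pts 20 24 pos [0.5527 0.3279 0.1211] F [-1.4 -0.4  1.6] T [-0.282  0.746  0.059] w 0.0606
lane -0.019 [(42, 29), (12, 6)]
lane 0 [(51, 29), (12, 6)]
lane 0.019 [(51, 29), (11, 5)]
grey in tray 2 x [0.029 0.03  0.03 ] y [0.018 0.02  0.021] z [0.07  0.071 0.072]
```

servo_tool:
  targets:
    - {"dp": [-3,0,0],"fingers": 0.4,"turn": 0}
    - {"dp": [-5,0,0],"fingers": 0.4,"turn": 0}
    - {"dp": [-5,0,0],"fingers": 0.4,"turn": 0}
    - {"dp": [-3,0,0],"fingers": 0.4,"turn": 0}
    - {"dp": [0,0,0],"fingers": 0.4,"turn": 0}

```text
t: 38.15
position: [0.5531, 0.328, 0.1375]
eef_rot: [-2.986, 1.57, 0.418]
wrist_force: [0.7, 0.6, -4.1]
grip_width: 0.0604
```

```bash
python3 tr.py; python3 - <<'E'
from h import *
p=imaging.capture("top");q=imaging.capture("side")
a=cv2.resize(p["color"][170:330,110:230],(300,400),interpolation=cv2.INTER_CUBIC);b=cv2.resize(q["color"][100:220,220:340],(400,400),interpolation=cv2.INTER_CUBIC)
cv2.imwrite("pics/b3.png",np.hstack([a,b]))
E
```

```text
t 38.2 tilt 17.55 ext [-0.123 -0.023] underside z at ends [0.0801 0.1116] pts 23 24 pos [0.5529 0.3279 0.1372] F [ 0.3  0.7 -4.8] T [-0.018 -0.08   0.006] w 0.0604
lane -0.019 [(42, 28), (10, 7)]
lane 0 [(50, 27), (10, 7)]
lane 0.019 [(50, 27), (10, 6)]
grey in tray 51 x [0.025 0.03  0.07 ] y [-0.026  0.007  0.068] z [0.029 0.065 0.087]
16 [[28.0, -20.0], [6.0, 17.0]] z [0.062 0.068]
23 [[30.0, 15.0], [9.0, 17.0]] z [0.062 0.069]
```

View pics/b3.png

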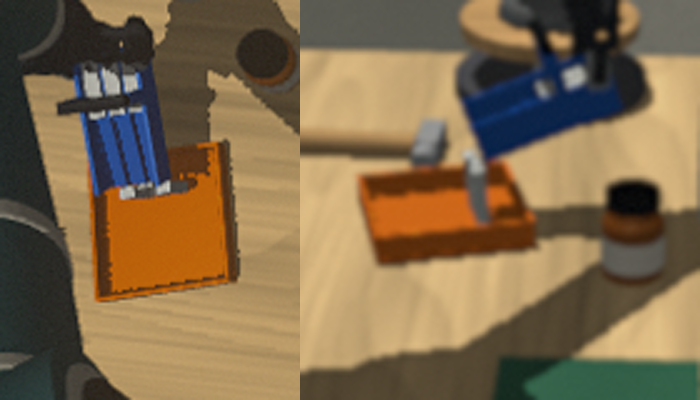

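servo_tool:
  targets:
    - {"dp": [0,0,-4],"fingers": 0.4,"turn": 0}
    - {"dp": [0,0,-8],"fingers": 0.4,"turn": 0}
    - {"dp": [0,0,-10],"fingers": 0.4,"turn": 0}
    - {"dp": [2,0,-7],"fingers": 0.4,"turn": 0}
    - {"dp": [6,0,-3],"fingers": 0.4,"turn": 0}
    - {"dp": [8,0,0],"fingers": 0.4,"turn": 0}
    - {"dp": [7,0,0],"fingers": 0.4,"turn": 0}
    - {"dp": [4,0,0],"fingers": 0.4,"turn": 0}
    - {"dp": [0,0,3],"fingers": 0.4,"turn": 0}
    - {"dp": [0,0,5],"fingers": 0.4,"turn": 0}
    - {"dp": [0,0,6],"fingers": 0.4,"turn": 0}
    - {"dp": [0,0,6],"fingers": 0.4,"turn": 0}
    - {"dp": [0,0,6],"fingers": 0.4,"turn": 0}
    - {"dp": [0,0,6],"fingers": 0.4,"turn": 0}
    - {"dp": [0,0,5],"fingers": 0.4,"turn": 0}
    - {"dp": [0,0,2],"fingers": 0.4,"turn": 0}
    - {"dp": [0,0,0],"fingers": 0.4,"turn": 0}

```text
t: 40.52
position: [0.5461, 0.3262, 0.1103]
eef_rot: [2.944, 1.571, 0.065]
wrist_force: [0.1, 0.8, -4.1]
grip_width: 0.0604
```

```bash
python3 tr.py
```

```text
t 40.58 tilt 19.14 ext [-0.12  -0.022] underside z at ends [0.0519 0.0857] pts 19 23 pos [0.5463 0.3262 0.1103] F [ 0.3  0.1 -4.5] T [ 0.048 -0.093 -0.003] w 0.0609
lane -0.019 [(42, 28), (11, 7), (-75, -112), (-118, -130)]
lane 0 [(50, 26), (11, 6), (-75, -107), (-116, -130)]
lane 0.019 [(50, 27), (11, 6), (-121, -130)]
grey in tray 366 x [-0.033 -0.003  0.024] y [-0.026 -0.002  0.024] z [0.013 0.018 0.021]
122 [[-4.0, -19.0], [15.0, 62.0]] z [0.014 0.021]
122 [[-3.0, 17.0], [16.0, 61.0]] z [0.013 0.021]
121 [[-6.0, -8.0], [35.0, 55.0]] z [0.015 0.021]
```

servo_tool:
  targets:
    - {"dp": [0,0,-3],"fingers": 0.4,"turn": 0}
    - {"dp": [0,0,-6],"fingers": 0.4,"turn": 0}
    - {"dp": [0,0,-8],"fingers": 0.4,"turn": 0}
    - {"dp": [0,0,-8],"fingers": 0.4,"turn": 0}
    - {"dp": [0,0,-6],"fingers": 0.4,"turn": 0}
    - {"dp": [3,0,-3],"fingers": 0.4,"turn": 0}
    - {"dp": [5,0,0],"fingers": 0.4,"turn": 0}
    - {"dp": [4,0,0],"fingers": 0.4,"turn": 0}
    - {"dp": [2,0,0],"fingers": 0,"turn": 0}
    - {"dp": [0,0,0],"fingers": -0.44,"turn": 0}
    - {"dp": [0,0,0],"fingers": -0.45,"turn": 0}
  squeeze: 20

```text
t: 42.05
position: [0.579, 0.335, 0.0964]
eef_rot: [-3.063, 1.571, 0.341]
wrist_force: [-0.6, -0.7, -4.2]
grip_width: 0.0625
```

servo_tool:
  targets:
    - {"dp": [2,0,0],"fingers": -0.455,"turn": 0}
    - {"dp": [3,0,0],"fingers": -0.455,"turn": 0}
    - {"dp": [3,0,0],"fingers": -0.455,"turn": 0}
    - {"dp": [3,0,0],"fingers": -0.455,"turn": 0}
    - {"dp": [3,0,0],"fingers": -0.455,"turn": 0}
    - {"dp": [3,0,0],"fingers": -0.455,"turn": 0}
    - {"dp": [3,0,0],"fingers": -0.455,"turn": 0}
    - {"dp": [3,0,0],"fingers": -0.455,"turn": 0}
    - {"dp": [3,0,0],"fingers": -0.455,"turn": 0}
    - {"dp": [0,0,0],"fingers": -0.455,"turn": 0}

```text
t: 43.3
position: [0.5788, 0.3349, 0.07]
eef_rot: [0.315, 1.57, -2.565]
wrist_force: [1.3, 0.1, 1.3]
grip_width: 0.0622
```

```bash
python3 tr.py
```

```text
t 43.35 tilt 9.42 ext [-0.129 -0.02 ] underside z at ends [0.0328 0.0509] pts 24 26 pos [0.5788 0.3349 0.07  ] F [ 1.   0.5 -0.2] T [0.021 0.036 0.041] w 0.0626
lane -0.019 [(43, 33), (12, 5), (-105, -115)]
lane 0 [(49, 35), (12, 5), (-105, -130)]
lane 0.019 [(51, 35), (11, 4), (-105, -130)]
grey in tray 374 x [-0.033 -0.003  0.028] y [-0.026 -0.001  0.024] z [0.011 0.017 0.022]
123 [[-4.0, -20.0], [16.0, 62.0]] z [0.014 0.021]
121 [[-2.0, 17.0], [62.0, 16.0]] z [0.013 0.02 ]
124 [[-3.0, 0.0], [60.0, 19.0]] z [0.014 0.02 ]
```

servo_tool:
  targets:
    - {"dp": [3,0,0],"fingers": -0.455,"turn": 0}
    - {"dp": [3,0,0],"fingers": -0.455,"turn": 0}
    - {"dp": [3,0,0],"fingers": -0.455,"turn": 0}
    - {"dp": [3,0,0],"fingers": -0.455,"turn": 0}
    - {"dp": [3,0,0],"fingers": -0.455,"turn": 0}
    - {"dp": [0,0,0],"fingers": -0.4,"turn": 0}
    - {"dp": [0,0,0],"fingers": 0.4,"turn": 0}
    - {"dp": [0,0,0],"fingers": 0.4,"turn": 0}
    - {"dp": [0,0,0],"fingers": 0.4,"turn": 0}
    - {"dp": [-6,0,0],"fingers": 0.4,"turn": 0}
    - {"dp": [-14,0,0],"fingers": 0.4,"turn": 0}
    - {"dp": [-20,0,0],"fingers": 0.4,"turn": 0}
    - {"dp": [-24,0,0],"fingers": 0.4,"turn": 0}
    - {"dp": [-22,0,0],"fingers": 0.4,"turn": 0}
    - {"dp": [-16,0,0],"fingers": 0.4,"turn": 0}
    - {"dp": [-10,0,0],"fingers": 0.4,"turn": 0}
    - {"dp": [-4,0,0],"fingers": 0.4,"turn": 0}
  squeeze: 110

```text
t: 45.58
position: [0.579, 0.335, 0.1717]
eef_rot: [3.09, 1.57, 0.211]
wrist_force: [-0.7, -0.1, -3.7]
grip_width: 0.0596
```

servo_tool:
  targets:
    - {"dp": [0,0,0],"fingers": 0.4,"turn": 3}
    - {"dp": [0,0,0],"fingers": 0.4,"turn": 4}
    - {"dp": [0,0,0],"fingers": 0.4,"turn": 4}
    - {"dp": [0,0,0],"fingers": 0.4,"turn": 4}
    - {"dp": [0,0,0],"fingers": 0.4,"turn": 3}
    - {"dp": [0,0,0],"fingers": 0.4,"turn": 0}

```text
t: 46.32
position: [0.5785, 0.3347, 0.1704]
eef_rot: [0.709, 1.569, -2.484]
wrist_force: [-0.8, 0.0, -4.8]
grip_width: 0.0599
```

```bash
python3 - <<'E'
from bars import *
look(); bars(2); plan([.624,-.0075,.17],87)
E
```

```text
t 46.38 tilt 2.32 ext [-0.126 -0.02 ] underside z at ends [0.1416 0.1459] pts 26 27 pos [0.5786 0.3348 0.1705] F [-0.4  0.5 -4.6] T [ 0.023 -0.137  0.023] w 0.0595
lane -0.019 [(48, 40), (11, 5)]
lane 0 [(50, 41), (21, 18), (11, 5)]
lane 0.019 [(50, 39), (21, 17), (11, 4)]
t 46.42 pos [0.5786 0.3348 0.1707] jaw yaw -92.9 toolx [-0.001 -0.001 -1.   ] q7 -2.32 F [-0.2  0.4 -4.4] w 0.0597
dp [  0.8 339.6 -62.7]
turn 0.1
```

servo_tool:
  targets:
    - {"dp": [0,8,-1],"fingers": 0.4,"turn": 0}
    - {"dp": [0,10,-2],"fingers": 0.4,"turn": 0}
    - {"dp": [0,16,-3],"fingers": 0.4,"turn": 0}
    - {"dp": [0,20,-3.7],"fingers": 0.4,"turn": 0}
    - {"dp": [0,20,-3.7],"fingers": 0.4,"turn": 0}
    - {"dp": [0,20,-3.7],"fingers": 0.4,"turn": 0}
    - {"dp": [0,20,-3.7],"fingers": 0.4,"turn": 0}
    - {"dp": [0,20,-3.7],"fingers": 0.4,"turn": 0}
    - {"dp": [0,20,-3.7],"fingers": 0.4,"turn": 0}
    - {"dp": [0,20,-3.7],"fingers": 0.4,"turn": 0}
    - {"dp": [0,20,-3.7],"fingers": 0.4,"turn": 0}
    - {"dp": [0,20,-3.7],"fingers": 0.4,"turn": 0}
    - {"dp": [0,20,-3.7],"fingers": 0.4,"turn": 0}
    - {"dp": [0,20,-3.7],"fingers": 0.4,"turn": 0}
    - {"dp": [0,20,-3.7],"fingers": 0.4,"turn": 0}
    - {"dp": [0,20,-3.7],"fingers": 0.4,"turn": 0}
    - {"dp": [0,20,-3.7],"fingers": 0.4,"turn": 0}
    - {"dp": [0,16,-3],"fingers": 0.4,"turn": 0}
    - {"dp": [0,10,-2],"fingers": 0.4,"turn": 0}
    - {"dp": [0,0,0],"fingers": 0.4,"turn": 0}

```text
t: 48.92
position: [0.6242, -0.0087, 0.1712]
eef_rot: [1.337, 1.571, -1.858]
wrist_force: [-0.1, 0.2, -3.9]
grip_width: 0.0598
```

servo_tool:
  targets:
    - {"dp": [8,0,0],"fingers": 0.4,"turn": 0}
    - {"dp": [16,0,0],"fingers": 0.4,"turn": 0}
    - {"dp": [22,0,0],"fingers": 0.4,"turn": 0}
    - {"dp": [24,0,0],"fingers": 0.4,"turn": 0}
    - {"dp": [22,0,0],"fingers": 0.4,"turn": 0}
    - {"dp": [18,0,0],"fingers": 0.4,"turn": 0}
    - {"dp": [12,0,0],"fingers": 0.4,"turn": 0}
    - {"dp": [8,0,0],"fingers": 0.4,"turn": 0}
    - {"dp": [4,0,0],"fingers": 0.4,"turn": 0}
    - {"dp": [0,0,0],"fingers": 0.4,"turn": 0}

```text
t: 50.18
position: [0.6243, -0.0079, 0.0374]
eef_rot: [3.059, 1.57, -0.135]
wrist_force: [0.6, -0.2, -4.7]
grip_width: 0.0595
```

```bash
python3 - <<'E'
from bars import *
look(amax=.02); bars(2); plan([.624,-.0075,.03],87)
E
```

```text
t 50.23 tilt 0.65 ext [-0.123  0.012] underside z at ends [0.0123 0.0139] pts 36 42 pos [ 0.6244 -0.0078  0.0377] F [-0.4 -0.6 -3.6] T [-0.    -0.099  0.029] w 0.0595
lane -0.019 [(-57, -60)]
lane 0 [(-54, -59)]
lane 0.019 [(-56, -61)]
t 50.27 pos [ 0.6246 -0.0078  0.0379] jaw yaw -93.0 toolx [ 0.001  0.    -1.   ] q7 -1.79 F [-0.4 -1.  -4.4] w 0.0595
dp [ 7.9 -0.3  0.6]
turn 0.0
```

servo_tool:
  targets:
    - {"dp": [3,0,0],"fingers": 0.4,"turn": 0}
    - {"dp": [3,0,0],"fingers": 0.4,"turn": 0}
    - {"dp": [2,0,0],"fingers": -0.4,"turn": 0}
    - {"dp": [1,0,0],"fingers": -0.45,"turn": 0}
    - {"dp": [1,0,0],"fingers": -0.455,"turn": 0}
    - {"dp": [1,0,0],"fingers": -0.455,"turn": 0}
    - {"dp": [0,0,0],"fingers": -0.455,"turn": 0}
  squeeze: 20

```text
t: 51.15
position: [0.6244, -0.0079, 0.0265]
eef_rot: [3.097, 1.57, -0.097]
wrist_force: [1.1, -0.1, -1.8]
grip_width: 0.0624
```

```bash
python3 - <<'E'
from bars import *
look(amax=.02)
E
```

```text
t 51.2 tilt -0.71 ext [-0.124  0.012] underside z at ends [0.0054 0.0037] pts 36 42 pos [ 0.6244 -0.0078  0.0265] F [ 1.1 -0.2 -3. ] T [-0.081 -0.097 -0.076] w 0.0624
```

servo_tool:
  targets:
    - {"dp": [0.5,0,0],"fingers": -0.46,"turn": 0}
    - {"dp": [0,0,0],"fingers": -0.47,"turn": 0}
    - {"dp": [0,0,0],"fingers": -0.5,"turn": 0}
    - {"dp": [0,0,0],"fingers": -1,"turn": 0}
    - {"dp": [0,0,0],"fingers": -1,"turn": 0}
    - {"dp": [0,0,0],"fingers": -1,"turn": 0}
    - {"dp": [-10,0,0],"fingers": -1,"turn": 0}
    - {"dp": [-30,0,0],"fingers": -1,"turn": 0}
    - {"dp": [-50,0,0],"fingers": -1,"turn": 0}
    - {"dp": [-50,0,0],"fingers": -1,"turn": 0}
    - {"dp": [-30,40,0],"fingers": -1,"turn": 0}
    - {"dp": [0,60,0],"fingers": -1,"turn": 0}
    - {"dp": [0,60,0],"fingers": -1,"turn": 0}
    - {"dp": [0,0,0],"fingers": -1,"turn": 0}

```text
t: 52.95
position: [0.6144, -0.1753, 0.1965]
eef_rot: [1.659, 1.567, -1.545]
wrist_force: [-0.6, 0.7, -0.2]
grip_width: 0.0855
```

```bash
sed -i 's/^look(); bars(21)//' tr.py; python3 tr.py; python3 - <<'E'
from h import *
np.set_printoptions(precision=3,suppress=True); plan(None)
p=imaging.capture("top");q=imaging.capture("side")
for c in(p,q):
  for l in("bin","bin_lip","bin_handle","jar","cup","bottle","maquette","brush","tray"):
    r=[(round(r["conf"],2),atz(c,r["point"],dict(bin_lip=.006,bin_handle=.085).get(l,0))[0][:2]) for r in spot_point(c,l)[:3]]; print(l,r)
uu,vv=np.meshgrid(np.arange(640),np.arange(400))
C=cloud(p,(uu>250)&(uu<350)&(vv>150)&(vv<260)); C=C[(C[:,0]<.66)&(C[:,2]>.055)&(C[:,2]<.11)]; print("handle",len(C),rect(C),np.percentile(C[:,2],[5,50,95]))
cv2.imwrite("pics/f.png",np.vstack([cv2.resize(p["color"][130:330,110:430],(640,400))[:300],cv2.resize(q["color"][100:250,200:520],(640,300))]))
E
```

```text
grey in tray 367 x [-0.033 -0.004  0.025] y [-0.026 -0.001  0.024] z [0.012 0.017 0.021]
121 [[-4.0, -19.0], [15.0, 62.0]] z [0.014 0.02 ]
123 [[-2.0, 18.0], [62.0, 16.0]] z [0.013 0.02 ]
123 [[-3.0, 1.0], [61.0, 20.0]] z [0.014 0.02 ]
t 53.0 pos [ 0.615 -0.171  0.196] jaw yaw -93.3 toolx [ 0.    -0.001 -1.   ] q7 -1.48 F [0.5 0.4 0.2] w 0.0853
bin [(0.89, array([ 0.572, -0.007])), (0.77, array([0.819, 0.217])), (0.64, array([ 0.676, -0.504]))]
bin_lip [(0.96, array([0.835, 0.162])), (0.83, array([ 0.709, -0.563])), (0.62, array([0.5  , 0.007]))]
bin_handle [(0.88, array([0.825, 0.247])), (0.82, array([ 0.593, -0.009])), (0.6, array([ 0.66 , -0.483]))]
jar [(0.84, array([0.601, 0.194])), (0.74, array([0.412, 0.292]))]
cup [(0.46, array([0.425, 0.29 ])), (0.22, array([ 0.727, -0.009]))]
bottle []
maquette [(0.58, array([ 0.43 , -0.304]))]
brush [(0.69, array([ 0.652, -0.349])), (0.24, array([0.696, 0.318]))]
tray [(0.95, array([0.428, 0.292]))]
bin [(0.9, array([ 0.571, -0.002])), (0.69, array([ 0.673, -0.502]))]
bin_lip [(0.91, array([ 0.702, -0.56 ])), (0.69, array([ 0.493, -0.002]))]
bin_handle [(0.87, array([ 0.664, -0.482])), (0.83, array([ 0.598, -0.001])), (0.43, array([0.82 , 0.262]))]
jar []
cup [(0.57, array([ 0.586, -0.192]))]
bottle [(0.61, array([0.699, 0.302]))]
maquette []
brush [(0.27, array([0.402, 0.311]))]
tray [(0.9, array([0.416, 0.278]))]
handle 137 (array([591.5,  -5.2]), array([62.7, 12.6]), 86.9, [[584.0, -36.0], [596.0, -37.0], [600.0, 26.0], [587.0, 26.0]]) [0.073 0.092 0.095]
```

View pics/f.png

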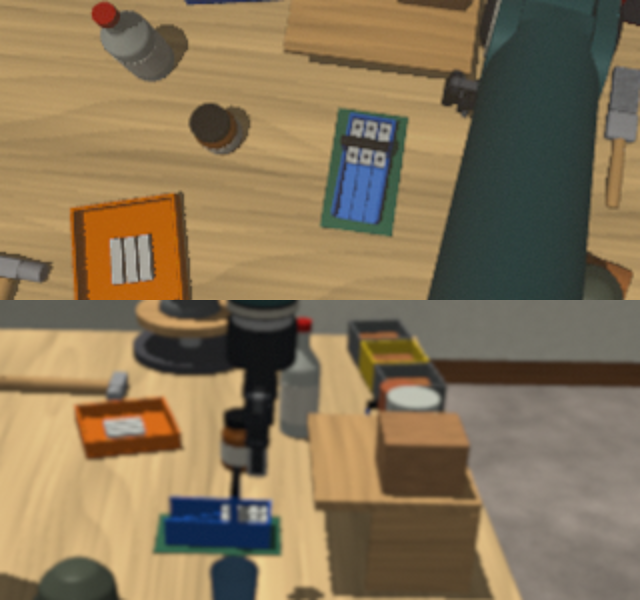

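The bin stands level and centred on the mat at about (0.570, -0.005), with the mat's middle at (0.568, -0.005). The three rear bars are inside it, the three front bars lie flat mid-tray, and the other things are where they were. I am handing in.

```bash
python3 -c "
from bench import robot; print(robot.close_job())"
```

```text
the job is handed in; nothing more can be done
None
```

The job is handed in, at about 53 s of the 72 s allowed. By my last checks it ended as asked, except that I did not tilt or carry the bin by its black handle.

**What I did**
- **To the mat:** I slid the bin out from under the shelf by its side walls and let go of it centred on the mat.
- **Grip:** The tool can only turn about its vertical axis, so it could not tilt the bin directly. Pinched across the ends of the handle, the bin hung level and would not tilt. As I eased that grip, the bin slipped and dropped about 10 mm onto the mat. I then pinched the side walls at the rear and used a loosened grip as a hinge.
- **Tilt:** I rested the bin's underside on the tray rim and raised the rear in 2 mm steps. The first bar slid at about 20 degrees and the other two at about the same angle.
- **Front bars:** They came to rest leaning on the bin's lip. My first push left them standing upright in the tray, and a second push with the lip laid them flat.
- **Return:** I levelled the bin on the tray rim, carried it back, set it on the mat and let go.

**Last checks**
- **Bin:** Its centre measured within about 5 mm of the mat's middle. It stood flat, with the gripper clear.
- **Bars:** The three front bars lie flat near the middle of the tray. The three rear bars are in the bin.
- **Other things:** The jar, bottle, brush, cup and clay head were found within about 15 mm of where they started. That is within the scatter of the position readings. The arm partly hid the cup and the clay head, so each was found in only one of the two cameras.

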